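Restock the first-aid box with the sprung lid

ROBOT

A 6-joint arm with a two-finger parallel gripper is mounted at the origin on the work surface. World frame = base frame: x ahead of the robot, y to its left, z up, the work surface at z = 0. Lengths are in m, angles in rad, forces in N, time in s.
With the tool pointing down it reaches from about 0.25 to 0.725 m from the base axis. Payload 4 kg.
Tool frame: the origin (TCP) lies on the centre line of the jaws, within the pads' length; the fingertips stand 25 mm ahead of it and the grasp point (between the pads) lies 6 mm ahead of it; z points along the fingers, x is the direction in which the jaws open and shut, and the axes are right-handed (so a half turn about z gives the same grasp; the last joint's range is limited). The gripper opens to 85 mm and grips with 20 to 120 N. Pads are 22 mm wide; open, the fingers measure 114 mm over their backs; the gripper's body (76 mm by 85 mm) begins 54 mm behind the grasp point. The pads swing forward as they close: fully open they stand 13 mm farther back than shut.
Start: joints at [1.264, 0.241, 0.005, 1.335, 0, 1.571], TCP at [0.151, 0.477, 0.256] pointing down, gripper open.
Joint ranges: [-2.72, 2.72], [-1.05, 1.87], [-1.09, 1.28], [-1.99, 2.15], [-1.42, 1.44], [-3.14, 3.14]. Speed limits (rad/s): [2.79, 2.79, 3.14, 3.14, 3.14, 3.14].

INTERFACE

Orientations are given as a unit quaternion [x, y, z, w].
In Python, from workcell import bot, imaging, order gives the robot as it stands.
- The arm moves only by the tool carry_out, never from a script. Its argument "moves" is a list of rows, each a list of 5 numbers: the shift along the tool's x, y, z scaled (see below), then the turn about the tool's z scaled (see below), then the opening, from -1 (shut) to 1 (fully open). In form: [[tx, ty, tz, roll, hand], ...]. A call has 1 to 20 rows; each row is the pose to reach, as a shift and turn from the pose commanded when the call began, along the tool's axes at that moment; what a row does not reach only later rows make up. The controller multiplies each number of a shift by 0.1 m and each number of a turn by 90 degrees. A row lasts 1/10 s, in which the tool goes at most 50 mm and 8.59 degrees, less where a joint would pass 70% of its speed; a pose out of reach is approached as far as the arm can. A call with a number of a shift or a turn outside -1 to 1 is refused whole. A call with a gripper value outside its range is refused whole. The fingers move at their own pace and stop on an object; the grip force is fixed at half the most. Time passes only in rows, so rows that repeat a pose let the fingers close. It gives the time, the measured TCP pose, the force and the opening at its end, in the units of the state.
- bot.get_obs(): the state, without advancing time (a new reading comes with each control period).
- imaging.camera(name): name is "scene" or "top"; returns the picture (420x560x3 uint8, red, green, blue); there is no depth.
- imaging.camera_model(name): a dict with "fovy" (degrees; the focal length in pixels is half the picture's height over the tangent of half this angle, whatever the lens; pixels are square), "cx", "cy" (the principal point, pixels), "dist" ([k1, k2, p1, p2, k3] as OpenCV has them; the pictures are not rectified), "eye" and "rotation" of the camera in the world. Camera axes: x right, y up, looking along -z (the intrinsics and any distortion apply to the point x, -y, -z); pixel columns grow to the right and rows downward; lengths in m; the calibration is good to about 2 mm. A picture is of the moment at which its call begins. camera_model takes no time and is no camera call.
- order.job_done(): hands the job in, once; it reports no verdict.
The state is a dict: "clock": time; "joint_pos": joint angles; "joint_vel": joint speeds; "tau": joint torques, N m; "eef_pos": TCP position; "tool_rot": TCP orientation; "ft_force": force on the tool from outside, world axes, zero at the start; "ft_torque": the same for the moment, N m; "grip_width": finger opening in m.
Only numpy, scipy, OpenCV 4.12 (cv2) and the standard library are available. Lean on these libraries where they do the work, as an engineer would, in place of code of your own. Each camera call takes 0.05 s, during which the arm holds its last target.

TASK

Restock the first-aid box: hold its sprung lid down while you slide the lock knob to its open end stop, then ease the lid up until it stands open, never letting it fly up. Set every first-aid item on the tabletop (tweezers tin, thermometer case, salve tin, plaster pack, ointment jar, as many as there are) gently inside without dropping it from a height. Then press the lid shut and slide the knob fully back to its locked end; leave the flashlight, mug and book where they are.

Things in the scene. Friction and masses are not known exactly. Their poses are not given: they have to be found in the camera images.
- aid_box: White plastic first-aid box fixed to the table, 190 (x) x 250 (y) x 55 mm high, walls and floor 4 mm, undivided inside (51 mm deep). Origin: centre of its underside. Its front (-x) faces roughly to the robot, +y is its left seen from the robot. At the front, 15 mm to the -y side of the middle, a steel keeper hook 22 mm wide stands 19 mm out from the front and 18 mm above the rim.
- lid_hinge (a point): Middle of the lid's hinge line, along the box's y axis on its far (+x) rim: 95 mm behind the box's centre, 55.5 mm above its underside. This point lies on the lid's underside. The lid is a flat white plate, 190 x 250 x 5 mm, 120 g; open, it stands nearly upright on the far side.
- lid (a joint): Angle of the lid in rad: 0 shut, 1.5 open (stop). A spring always drives it open: 2 to 3 N at the knob hold it shut, under 1 N near the open stop, where it stays by itself. Locked it sits at about 0.02 (3 mm of play). Let go when nearly shut it flies up at about 3 rad/s; upward speed over 1.8 rad/s counts as flying up. From 1.2 rad on it may be let go.
- lock_knob (a point): Centre of the black lock knob riding on the lid's top: a block 30 mm (along the lid's depth) x 14 mm (along the hinge line), reaching from 9 to 35 mm above the lid's underside, 139 mm from the hinge line towards the front. It turns with the lid. The lid is bare on both sides of it, so two fingertips can press the lid down with the knob between them.
- lock (a joint): Travel in m of the knob along the box's y axis: 0 locked (end stop on the -y side, its tongue under the keeper hook), 0.03 open end stop (+y side). The knob is 15 mm to the -y side of the box's middle at 0. It stays where left (1 to 3 N to slide). The lid is free once travel exceeds about 0.02; the tongue goes back under the hook only with the lid pressed right down.
- tweezer_tin_mid (a point): Flat steel tweezers tin, 95 x 28 x 18 mm, about 70 g; lies flat on the slate-gray tabletop; may be absent. Point: its centre, half-way up; x along its length, z up.
- thermo_case_mid (a point): Clear square-sided thermometer case with a white end, 110 x 20 x 20 mm, about 50 g; lies flat on the slate-gray tabletop; may be absent. Point: its centre, half-way up; x along its length, z up.
- salve_tin_mid (a point): Round low aluminium salve tin, 46 mm diameter, 22 mm high, about 60 g; stands flat on the tabletop; may be absent. Point: its centre, half-way up; z up.
- plaster_pack_mid (a point): Cardboard pack of plasters, 62 x 40 x 28 mm, about 40 g; lies flat on the slate-gray tabletop; may be absent. Point: its centre, half-way up; x along its length, z up.
- ointment_jar_mid (a point): Round amber jar with white cap, 42 mm diameter, 36 mm high, about 80 g; stands upright on the tabletop; may be absent. Point: its centre, half-way up; z up.
- flashlight: Bystander: orange flashlight with a toggle switch, about 170 x 50 x 52 mm, lying beyond the work; leave alone. Origin under its middle, x along its length, head at +x.
- mug: Bystander: blue mug, 80 mm diameter, 90 mm high; leave alone. Origin at the centre of its underside.
- pocket_book: Bystander: blue pocket book, 110 x 160 x 18 mm, lying flat; leave alone. Origin at the centre of its underside.

How it is judged:
On the way, in this order (a step that is already met when the one before it is completed fails the run):
1. the lock knob is at its open end stop with the lid still held down (value of joint lock above 0.026 m and value of joint lid below 0.35 rad), for 0.1 s.
2. the lid stands open (value of joint lid above 1.35 rad), for 0.2 s.
3. every item lies in the open box (x of tweezer_tin_mid in the frame of aid_box between -0.092 and 0.092 m and y of tweezer_tin_mid in the frame of aid_box between -0.122 and 0.122 m and z of tweezer_tin_mid in the frame of aid_box between 0 and 0.05 m and x of thermo_case_mid in the frame of aid_box between -0.092 and 0.092 m and y of thermo_case_mid in the frame of aid_box between -0.122 and 0.122 m and z of thermo_case_mid in the frame of aid_box between 0 and 0.05 m and x of salve_tin_mid in the frame of aid_box between -0.092 and 0.092 m and y of salve_tin_mid in the frame of aid_box between -0.122 and 0.122 m and z of salve_tin_mid in the frame of aid_box between 0 and 0.05 m and x of plaster_pack_mid in the frame of aid_box between -0.092 and 0.092 m and y of plaster_pack_mid in the frame of aid_box between -0.122 and 0.122 m and z of plaster_pack_mid in the frame of aid_box between 0 and 0.05 m and x of ointment_jar_mid in the frame of aid_box between -0.092 and 0.092 m and y of ointment_jar_mid in the frame of aid_box between -0.122 and 0.122 m and z of ointment_jar_mid in the frame of aid_box between 0 and 0.05 m and value of joint lid above 1 rad), for 0.2 s.
4. the lid is shut and the knob back at its locked end (value of joint lid below 0.05 rad and value of joint lock below 0.004 m), for 0.2 s.
At the end, for the whole second after the job is handed in: every item that was on the table is inside the box at rest, the lid is shut (under 0.05 rad) and the lock knob is within 4 mm of its locked end stop (all of step 4 and x of tweezer_tin_mid in the frame of aid_box between -0.092 and 0.092 m and y of tweezer_tin_mid in the frame of aid_box between -0.122 and 0.122 m and z of tweezer_tin_mid in the frame of aid_box between 0 and 0.05 m and x of thermo_case_mid in the frame of aid_box between -0.092 and 0.092 m and y of thermo_case_mid in the frame of aid_box between -0.122 and 0.122 m and z of thermo_case_mid in the frame of aid_box between 0 and 0.05 m and x of salve_tin_mid in the frame of aid_box between -0.092 and 0.092 m and y of salve_tin_mid in the frame of aid_box between -0.122 and 0.122 m and z of salve_tin_mid in the frame of aid_box between 0 and 0.05 m and x of plaster_pack_mid in the frame of aid_box between -0.092 and 0.092 m and y of plaster_pack_mid in the frame of aid_box between -0.122 and 0.122 m and z of plaster_pack_mid in the frame of aid_box between 0 and 0.05 m and x of ointment_jar_mid in the frame of aid_box between -0.092 and 0.092 m and y of ointment_jar_mid in the frame of aid_box between -0.122 and 0.122 m and z of ointment_jar_mid in the frame of aid_box between 0 and 0.05 m and linear speed of each of tweezer_tin, thermo_case, salve_tin, plaster_pack, ointment_jar below 0.05 m/s); the robot touches nothing.
It fails at once if the lid flies up (faster than 1.8 rad/s) (velocity of joint lid above 1.8 rad/s).
It fails at once if an item is dropped from a height (over 1.5 m/s) (linear speed of any of tweezer_tin, thermo_case, salve_tin, plaster_pack, ointment_jar above 1.5 m/s).
It fails at once if a bystander is moved by more than 3 cm (distance of any of flashlight, mug, pocket_book from where it was at the start of the episode above 0.03 m).
Of tweezer_tin, thermo_case, salve_tin, plaster_pack, ointment_jar only 2 to 4 are there at a start; the rules pass over those that are not, and their reading is None.
At some moment in a run one of tweezer_tin, thermo_case, salve_tin, plaster_pack, ointment_jar may be knocked a few centimetres aside while the robot is not near it.
It also fails if it takes over 210 s, if anything falls off the work surface, if the arm or the gripper's body presses on something with over 40 N, if the wrist force passes 120 N, or if a joint passes its speed limit or range.

## Working session

There is one attempt and no reset: what is moved stays moved. The work goes in short steps, Python scripts to look and compute and a tool call to move; the robot and the scene stay as the last step left them, time stands still between calls to the robot, and variables do not carry over. Pictures are saved under pics/ and viewed, and the job is handed in when it is done.

Besides the shell and the picture viewer there is one more tool, called after "Emit:" as a command line: name --pt "numbers of a row" for each row, then --argument value for the rest. carry_out: Moves the arm, as the interface text tells. Its arguments: {"type":"object","properties":{"moves":{"type":"array","items":{"type":"array","items":{"type":"number","minimum":-1,"maximum":1}}}},"required":["moves"]}

```bash
ls; mkdir -p pics; python3 - <<'E'
from workcell import bot, imaging, order
import cv2
o=bot.get_obs()
for k,v in o.items(): print(k,v)
for n in("scene","top"):
    im=imaging.camera(n); cv2.imwrite(f"pics/{n}0.png",im[:,:,::-1]); print(imaging.camera_model(n))
E
```

```text
pics
clock 0.0
joint_pos [1.26400952e+00 2.41382330e-01 3.69771075e-03 1.33522433e+00
 6.76971797e-06 1.57081474e+00]
joint_vel [-0.00215939  0.00041559  0.00045158 -0.00023045 -0.0002012  -0.00043702]
tau [-3.03669012e-04 -3.72317612e+01  2.52408975e+01  1.69034681e-02
 -3.30704360e-06 -5.14867338e-06]
eef_pos [0.15081488 0.47608098 0.25541811]
tool_rot [ 8.06849783e-01  5.90755712e-01 -8.54273690e-04  6.21307304e-04]
ft_force [ 0.02729817  1.11985196 -0.20222032]
ft_torque [-0.04963207  0.00687409 -0.02299527]
grip_width 0.08542159953139665
{'fovy': 47.06052874228631, 'cx': 276.2817491983293, 'cy': 201.63396566537034, 'dist': array([-0.12897325,  0.        ,  0.        ,  0.        ,  0.        ]), 'eye': array([1.15039127, 0.04621284, 0.93791892]), 'rotation': array([0.16896262, 0.21892866, 0.74736955, 0.60411972])}
{'fovy': 52.67944809705046, 'cx': 285.2381249833395, 'cy': 205.70378928019463, 'dist': array([-0.13412897,  0.        ,  0.        ,  0.        ,  0.        ]), 'eye': array([ 0.56135146, -0.10682906,  1.1226513 ]), 'rotation': array([-0.02892201,  0.02155259,  0.710296  , -0.70297837])}
```

View pics/scene0.png

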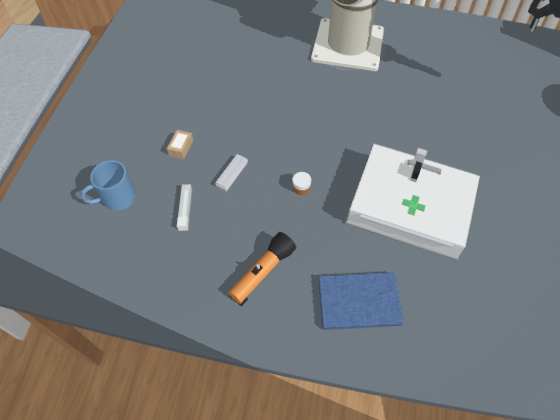

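View pics/top0.png

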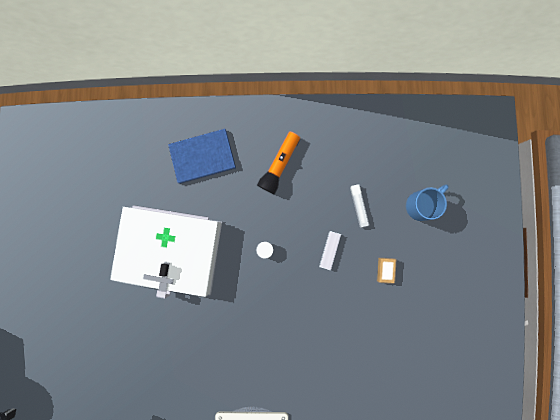

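```bash
cat > h.py <<'E'
from workcell import bot, imaging, order
import cv2, numpy as np
from scipy.spatial.transform import Rotation as R
def K(n):
    m=imaging.camera_model(n); f=210/np.tan(np.radians(m['fovy'])/2)
    return np.array([[f,0,m['cx']],[0,f,m['cy']],[0,0,1]]),np.array(m['dist']),np.array(m['eye']),R.from_quat(m['rotation']).as_matrix()
def ray(n,uv):
    k,d,e,r=K(n); p=cv2.undistortPoints(np.array(uv,float).reshape(-1,1,2),k,d).reshape(-1,2)
    return e,np.c_[p[:,0],-p[:,1],-np.ones(len(p))]@r.T
def plane(n,uv,z):
    e,d=ray(n,uv); return e+d*((z-e[2])/d[:,2])[:,None]
def proj(n,P):
    k,d,e,r=K(n); q=(np.array(P,float).reshape(-1,3)-e)@r; q=q*[1,-1,-1]
    return cv2.projectPoints(q.reshape(-1,1,3),np.zeros(3),np.zeros(3),k,d)[0].reshape(-1,2)
def snap(n,name,crop=None,s=1):
    im=imaging.camera(n)[:,:,::-1].copy()
    np.save(f'pics/{name}.npy',im)
    if crop: x0,y0,x1,y1=crop; im=im[y0:y1,x0:x1]
    cv2.imwrite(f'pics/{name}.png',cv2.resize(im,None,fx=s,fy=s,interpolation=cv2.INTER_CUBIC)); return im
E
python3 - <<'E'
import cv2
t=cv2.imread('pics/top0.png'); s=cv2.imread('pics/scene0.png')
cv2.imwrite('pics/t_box.png',cv2.resize(t[190:310,95:255],None,fx=5,fy=5,interpolation=cv2.INTER_CUBIC))
cv2.imwrite('pics/t_it.png',cv2.resize(t[170:300,240:410],None,fx=4.5,fy=4.5,interpolation=cv2.INTER_CUBIC))
cv2.imwrite('pics/s_box.png',cv2.resize(s[140:260,335:495],None,fx=5,fy=5,interpolation=cv2.INTER_CUBIC))
cv2.imwrite('pics/s_it.png',cv2.resize(s[120:240,160:320],None,fx=5,fy=5,interpolation=cv2.INTER_CUBIC))
E
```

```text
(no output)
```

View pics/t_box.png

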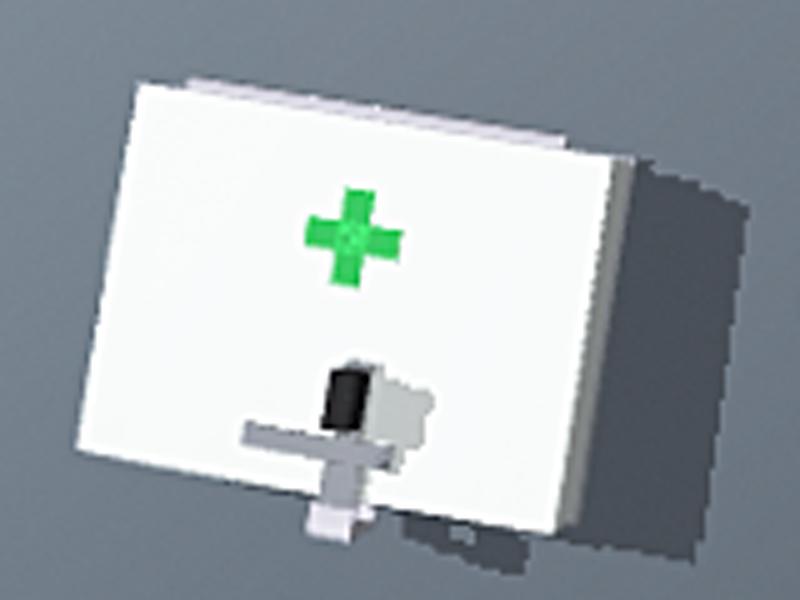

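View pics/t_it.png

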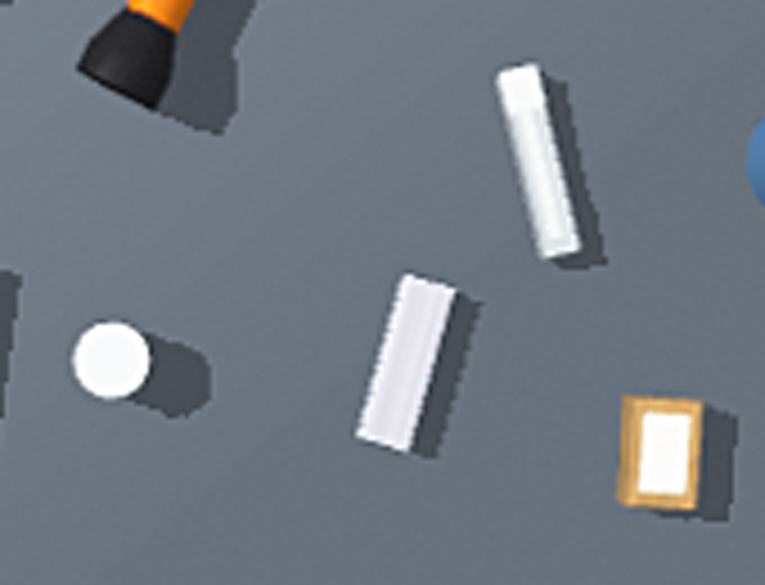

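View pics/s_box.png

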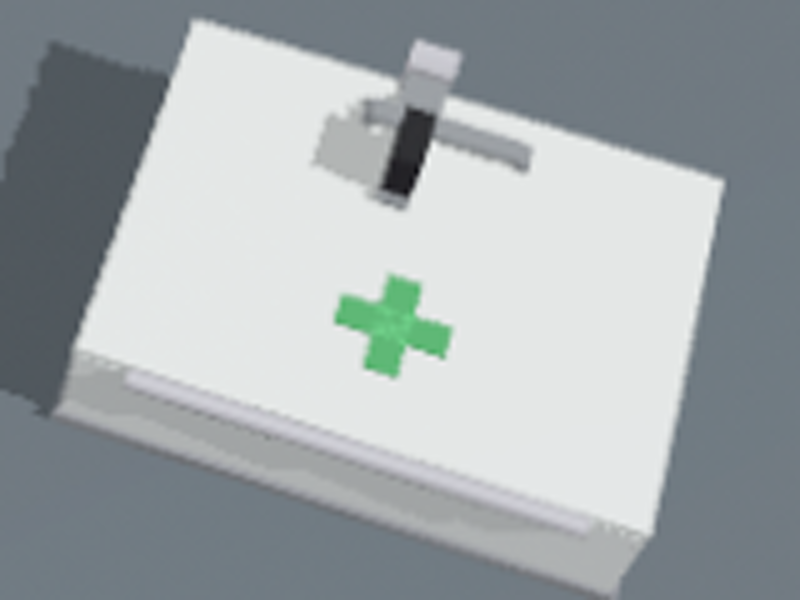

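View pics/s_it.png

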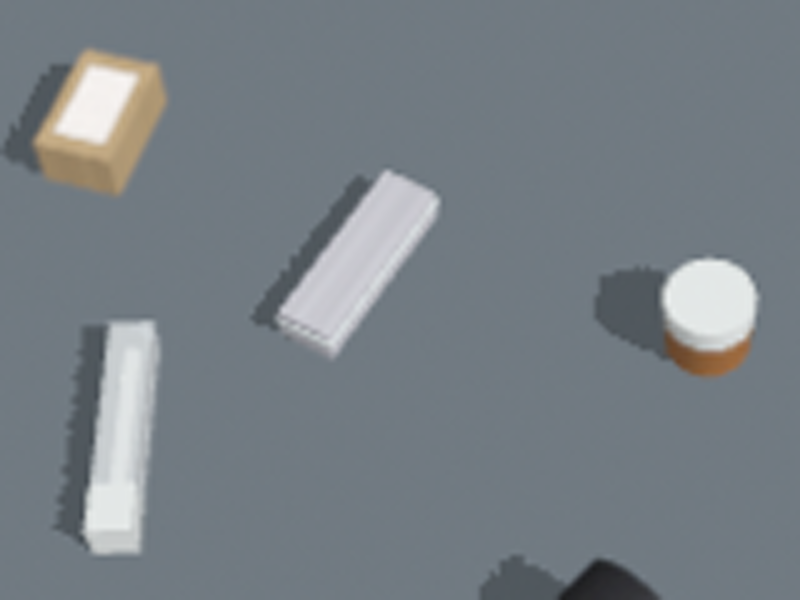

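```bash
python3 - <<'E'
from h import *
def box(n,px,off,s,z):
    uv=np.array(px)/s+off; return plane(n,uv,z)
z=0.0605+0.002
A=box('top',[(140,82),(615,157),(553,533),(78,452)],[95,190],5,z)   # far+y, far-y, near-y, near+y
B=box('scene',[(652,533),(76,352),(193,18),(723,180)],[335,140],5,z)
for P in(A,B):
    print(P.round(4).tolist()); c=P.mean(0)
    yd=(P[0]+P[3]-P[1]-P[2])/2; xd=(P[0]+P[1]-P[2]-P[3])/2
    print('c',c.round(4),'len',np.linalg.norm(yd),np.linalg.norm(xd),'yaw',np.degrees(np.arctan2(-yd[0],yd[1])),np.degrees(np.arctan2(xd[1],xd[0])))
# knob top 
print('knob top',box('top',[(329,366),(371,370),(363,432),(321,428)],[95,190],5,.0905).round(4), 'scene',box('scene',[(436,112),(411,108),(383,190),(408,196)],[335,140],5,.0905).round(4))
# items from top image
im=cv2.imread('pics/top0.png'); hsv=cv2.cvtColor(im,cv2.COLOR_BGR2HSV)
bg=cv2.inRange(hsv,(0,0,155),(180,60,255))|cv2.inRange(hsv,(5,80,90),(25,255,255))
im2=cv2.imread('pics/scene0.png'); h2=cv2.cvtColor(im2,cv2.COLOR_BGR2HSV)
b2=cv2.inRange(h2,(0,0,165),(180,60,255))
for n,m,(x0,y0,x1,y1) in(('top',bg,(240,170,410,300)),('scene',b2,(160,120,320,240))):
  k=np.zeros_like(m);k[y0:y1,x0:x1]=255
  for c in cv2.findContours(m&k,cv2.RETR_EXTERNAL,cv2.CHAIN_APPROX_NONE)[0]:
    if cv2.contourArea(c)<40: continue
    for h in(.018,.02,.028,.036):
        P=plane(n,c.reshape(-1,2),h)[:,:2]
        r=cv2.minAreaRect((P*1000).astype(np.float32)); bp=cv2.boxPoints(r)
        e=[bp[1]-bp[0],bp[2]-bp[1]]; L=max(e,key=np.linalg.norm)
        print(n,c.reshape(-1,2).mean(0).round(1),h,np.round(r[0],1),np.round(r[1],1),'ang',round(np.degrees(np.arctan2(L[1],L[0]))%180,1))
E
```

```text
[[0.6399, 0.3206, 0.0625], [0.5995, 0.0732, 0.0625], [0.4115, 0.1053, 0.0625], [0.4505, 0.3525, 0.0625]]
c [0.5254 0.2129 0.0625] len 0.25049516618335843 0.19140601112252079 yaw -9.115766074439803 -9.6150716440972
[[0.6427, 0.3229, 0.0625], [0.6052, 0.0771, 0.0625], [0.4135, 0.1068, 0.0625], [0.4547, 0.3542, 0.0625]]
c [0.529  0.2152 0.0625] len 0.24967299469299564 0.19229934415086616 yaw -9.060133754138883 -9.136323051587864
knob top [[0.4968 0.211  0.0905]
 [0.4948 0.1898 0.0905]
 [0.4645 0.1939 0.0905]
 [0.4663 0.2151 0.0905]] scene [[0.467  0.2164 0.0905]
 [0.4672 0.2053 0.0905]
 [0.5144 0.1957 0.0905]
 [0.5152 0.2066 0.0905]]
top [386.4 270.1] 0.018 [ 469.3 -357.2] [46.1 63. ] ang 175.8
top [386.4 270.1] 0.02 [ 469.5 -356.7] [46.  62.9] ang 175.8
top [386.4 270.1] 0.028 [ 470.2 -354.9] [45.7 62.4] ang 175.8
top [386.4 270.1] 0.036 [ 470.8 -353.1] [45.4 62. ] ang 175.8
top [264.  249.5] 0.018 [527.  -39.4] [42.3 42.2] ang 44.6
top [264.  249.5] 0.02 [527.  -39.5] [42.2 42.2] ang 44.6
top [264.  249.5] 0.028 [527.3 -40. ] [41.9 41.9] ang 44.6
top [264.  249.5] 0.036 [527.5 -40.5] 
[... 1071 characters left out ...]
.9
scene [301.8 180.3] 0.02 [521.2 -41.3] [47.7 41.8] ang 11.9
scene [301.8 180.3] 0.028 [526.7 -40.6] [47.3 41.4] ang 11.9
scene [301.8 180.3] 0.036 [532.2 -39.8] [46.9 41.1] ang 11.9
scene [231.7 172. ] 0.018 [ 528.6 -207.4] [ 36.  101.5] ang 162.9
scene [231.7 172. ] 0.02 [ 529.9 -206.8] [ 35.9 101.3] ang 162.9
scene [231.7 172. ] 0.028 [ 535.3 -204.6] [ 35.6 100.4] ang 162.9
scene [231.7 172. ] 0.036 [ 540.7 -202.4] [35.3 99.5] ang 162.9
scene [178.8 140.4] 0.018 [ 463.1 -362.2] [30.1 48. ] ang 176.2
scene [178.8 140.4] 0.02 [ 464.6 -361.3] [30.1 47.9] ang 176.2
scene [178.8 140.4] 0.028 [ 470.6 -357.7] [29.8 47.5] ang 176.2
scene [178.8 140.4] 0.036 [ 476.5 -354.2] [29.6 47.1] ang 176.2
```

```bash
cat >> h.py <<'E'
BC=np.array([.527,.214]); BY=np.radians(-9.2)
def w2b(P): d=np.atleast_2d(P)[:,:2]-BC; c,s=np.cos(BY),np.sin(BY); return d@np.array([[c,-s],[s,c]])
def b2w(x,y): c,s=np.cos(BY),np.sin(BY); return BC+[c*x-s*y,s*x+c*y]
def st():
    o=bot.get_obs(); x=R.from_quat(o['tool_rot']).as_matrix()[:,0]
    print('t',round(o['clock'],2),'tcp',o['eef_pos'].round(4),'box',w2b(o['eef_pos'])[0].round(4),'xyaw',round(np.degrees(np.arctan2(x[1],x[0])),2),'F',o['ft_force'].round(1),'w',round(o['grip_width'],4)); return o
def goto(x,y,z,yaw):
    """rows numbers for shift to world pose from current measured"""
    o=st(); M=R.from_quat(o['tool_rot']).as_matrix(); d=M.T@(np.array([x,y,z])-o['eef_pos'])
    cur=np.degrees(np.arctan2(M[1,0],M[0,0])); print('shift/0.1',(d*10).round(3),'roll/90',round(-((yaw-cur+90)%180-90)/90,3))
E
python3 - <<'E'
from h import *
for z in(.066,.075,.08):
  print(z,'bar top',w2b(plane('top',np.array([(245,425),(390,450),(245,445),(385,465)])/5+[95,190],z)).round(3).tolist(),'hook',w2b(plane('top',np.array([(322,462),(370,470),(305,540),(350,543)])/5+[95,190],z)).round(3).tolist())
  print('  scene bar',w2b(plane('scene',np.array([(532,150),(440,125),(530,172),(365,100)])/5+[335,140],z)).round(3).tolist(),'hook',w2b(plane('scene',np.array([(405,105),(440,112),(415,40),(462,50)])/5+[335,140],z)).round(3).tolist())
goto(*b2w(-.04,-.015),.18,80.8)
E
```

```text
0.066 bar top [[-0.069, 0.038], [-0.069, -0.038], [-0.079, 0.036], [-0.076, -0.037]] hook [[-0.08, -0.005], [-0.08, -0.03], [-0.121, -0.002], [-0.118, -0.025]]
  scene bar [[-0.075, 0.04], [-0.073, -0.002], [-0.062, 0.042], [-0.075, -0.038]] hook [[-0.079, -0.02], [-0.081, -0.004], [-0.117, -0.023], [-0.12, -0.002]]
0.075 bar top [[-0.067, 0.035], [-0.067, -0.041], [-0.077, 0.033], [-0.075, -0.039]] hook [[-0.079, -0.007], [-0.079, -0.032], [-0.119, -0.005], [-0.116, -0.028]]
  scene bar [[-0.068, 0.039], [-0.066, -0.003], [-0.055, 0.041], [-0.067, -0.038]] hook [[-0.071, -0.02], [-0.073, -0.004], [-0.11, -0.024], [-0.112, -0.002]]
0.08 bar top [[-0.067, 0.033], [-0.067, -0.042], [-0.076, 0.032], [-0.074, -0.041]] hook [[-0.078, -0.009], [-0.078, -0.033], [-0.118, -0.006], [-0.115, -0.029]]
  scene bar [[-0.063, 0.038], [-0.062, -0.003], [-0.051, 0.04], [-0.063, -0.038]] hook [[-0.067, -0.021], [-0.069, -0.005], [-0.105, -0.024], [-0.108, -0.003]]
t 0.1 tcp [0.1509 0.4762 0.2555] box [-0.4132  0.1986] xyaw 72.42 F [ 0.9  0.4 -0. ] w 0.0852
shift/0.1 [-1.568  4.004  0.758] roll/90 -0.093
```

Emit:
carry_out --pt "-0.1 0.25 0 -0.09 -0.3" --pt "-0.2 0.5 0 -0.09 -0.3" --pt "-0.3 0.75 0 -0.09 -0.3" --pt "-0.4 1 0 -0.09 -0.3" --pt "-0.4 1 0 -0.09 -0.3"

```text
clock: 0.6
eef_pos: [0.2358, 0.4064, 0.2559]
tool_rot: [0.764, 0.645, -0.0, 0.001]
ft_force: [0.7, 0.2, -0.2]
grip_width: 0.0299
```

```bash
python3 - <<'E'
from h import *
goto(*b2w(-.04,-.015),.18,80.8)
E
```

```text
t 0.6 tcp [0.2358 0.4064 0.2559] box [-0.3182  0.1434] xyaw 80.3 F [ 0.7  0.2 -0.2] w 0.0299
shift/0.1 [-1.558  2.796  0.763] roll/90 -0.006
```

Emit:
carry_out --pt "-0.15 0.25 0 -0.006 -0.3" --pt "-0.3 0.5 0 -0.006 -0.3" --pt "-0.45 0.75 0 -0.006 -0.3" --pt "-0.6 1 0 -0.006 -0.3" --pt "-0.6 1 0 -0.006 -0.3"

```text
clock: 1.1
eef_pos: [0.3244, 0.3314, 0.256]
tool_rot: [0.761, 0.648, -0.0, 0.0]
ft_force: [-0.5, 0.2, -0.5]
grip_width: 0.0301
```

Emit:
carry_out --pt "-0.15 0.25 0 0 -0.3" --pt "-0.3 0.5 0 0 -0.3" --pt "-0.45 0.75 0 0 -0.3" --pt "-0.6 1 0 0 -0.3" --pt "-0.6 1 0 0 -0.3" --pt "-0.6 1 0 0 -0.3"

```text
clock: 1.7
eef_pos: [0.412, 0.2583, 0.2559]
tool_rot: [0.76, 0.65, -0.0, -0.001]
ft_force: [-0.5, 0.3, 0.0]
grip_width: 0.0297
```

```bash
python3 - <<'E'
from h import *
goto(*b2w(-.04,-.015),.14,80.8)
E
```

```text
t 1.7 tcp [0.412  0.2583 0.2559] box [-0.1206  0.0254] xyaw 81.04 F [-0.5  0.3  0. ] w 0.0297
shift/0.1 [-0.407  0.806  1.158] roll/90 0.003
```

Emit:
carry_out --pt "-0.1 0.2 0.1 0 -0.3" --pt "-0.2 0.4 0.3 0 -0.3" --pt "-0.3 0.6 0.6 0 -0.3" --pt "-0.41 0.81 0.9 0 -0.3" --pt "-0.41 0.81 1 0 -0.3" --pt "-0.41 0.81 1 0 -0.3" --pt "-0.41 0.81 1 0 -0.3"

```text
clock: 2.4
eef_pos: [0.4854, 0.2061, 0.157]
tool_rot: [0.759, 0.651, 0.0, -0.0]
ft_force: [-0.6, 0.1, -0.7]
grip_width: 0.03
```

```bash
python3 - <<'E'
from h import *
goto(*b2w(-.04,-.015),.1,80.8)
snap('top','t1',(95,180,265,310),4.5);snap('scene','s1',(335,90,495,210),5)
E
```

```text
t 2.4 tcp [0.4854 0.2061 0.157 ] box [-0.0398 -0.0144] xyaw 81.17 F [-0.6  0.1 -0.7] w 0.03
shift/0.1 [-0.006 -0.002  0.57 ] roll/90 0.004
```

View pics/t1.png

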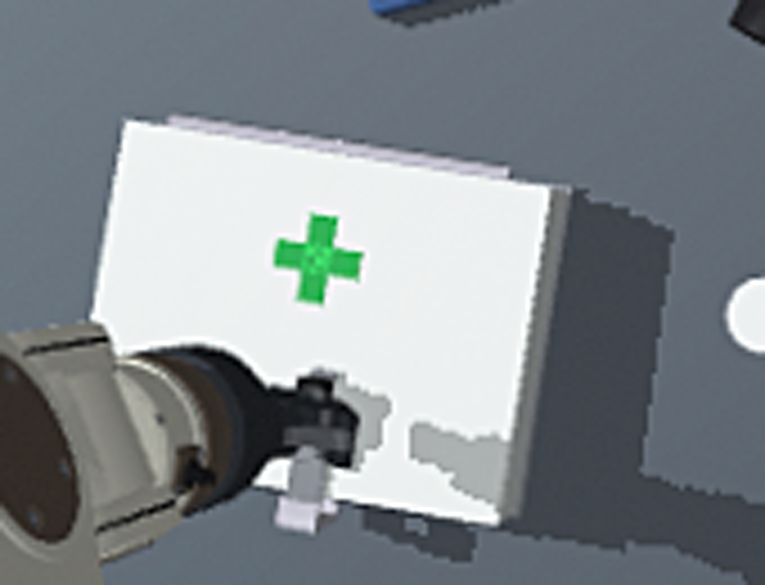

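View pics/s1.png

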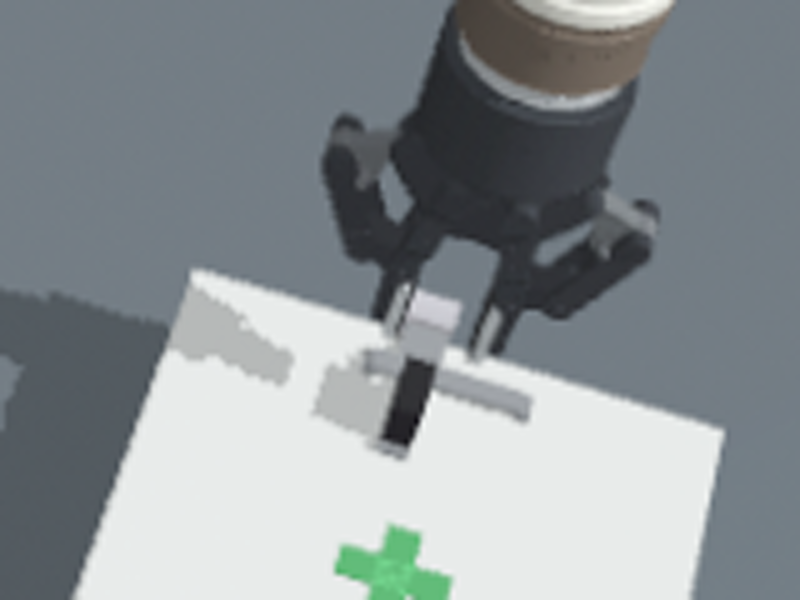

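```bash
python3 - <<'E'
from h import *
for y in(-.03,0.0):
  for z in (.1325,.14): print((proj('scene',[*b2w(-.04,y),z])-[335,90])*5, (proj('scene',[*b2w(-.029,y),z])-[335,90])*5)
k=[[*b2w(x,y),.0905] for x in(-.059,-.029) for y in(-.022,-.008)]
print((proj('scene',k)-[335,90])*5,(proj('top',k)-[95,180])*4.5)
E
```

```text
[[397.86054887 321.44683376]] [[392.28178809 340.71554033]]
[[401.84824544 310.54891253]] [[396.2662027  329.86961027]]
[[466.69762756 342.15151013]] [[461.4965365  361.61613781]]
[[471.11695261 331.33781819]] [[465.91829073 350.85642553]]
[[403.2806553  353.16645782]
 [434.03987577 362.46660337]
 [388.55660398 404.53982092]
 [419.75605559 414.0728896 ]] [[312.73754731 432.29065512]
 [288.09326796 428.07092947]
 [321.20433288 377.94937517]
 [296.55653804 373.80189581]]
```

Emit:
carry_out --pt "0 0 0.15 0 -0.3" --pt "0 0 0.3 0 -0.3" --pt "0 0 0.45 0 -0.3" --pt "0 0 0.55 0 -0.3" --pt "0 0 0.6 0 -0.3" --pt "0 0 0.6 0 -0.3" --pt "0 0 0.6 0 -0.3"

```text
clock: 3.2
eef_pos: [0.4866, 0.2051, 0.0971]
tool_rot: [0.76, 0.65, 0.001, 0.0]
ft_force: [-0.1, 0.2, -0.3]
grip_width: 0.0299
```

Emit:
carry_out --pt "0 0 0.03 0 -0.3" --pt "0 0 0.06 0 -0.3" --pt "0 0 0.08 0 -0.3" --pt "0 0 0.08 0 -0.3" --pt "0 0 0.08 0 -0.3"

```text
clock: 3.7
eef_pos: [0.4861, 0.2047, 0.0882]
tool_rot: [0.76, 0.65, -0.0, -0.0]
ft_force: [-0.1, 0.4, -0.1]
grip_width: 0.0299
```

Emit:
carry_out --pt "0 0 0.02 0 -0.3" --pt "0 0 0.03 0 -0.3" --pt "0 0 0.03 0 -0.3" --pt "0 0 0.03 0 -0.3"

```text
clock: 4.1
eef_pos: [0.4863, 0.2049, 0.0856]
tool_rot: [0.76, 0.65, 0.0, 0.0]
ft_force: [-0.2, -0.3, 2.7]
grip_width: 0.0301
```

Emit:
carry_out --pt "0 0 0.02 0 -0.3" --pt "0 0 0.03 0 -0.3" --pt "0 0 0.03 0 -0.3" --pt "0 0 0.03 0 -0.3"

```text
clock: 4.5
eef_pos: [0.4863, 0.2049, 0.0836]
tool_rot: [0.76, 0.65, 0.001, 0.0]
ft_force: [-2.1, -0.9, 10.6]
grip_width: 0.0299
```

Emit:
carry_out --pt "0.03 0 0 0 -0.3" --pt "0.06 0 0 0 -0.3" --pt "0.09 0 0 0 -0.3" --pt "0.12 0 0 0 -0.3" --pt "0.15 0 0 0 -0.3" --pt "0.18 0 0 0 -0.3" --pt "0.21 0 0 0 -0.3" --pt "0.24 0 0 0 -0.3" --pt "0.27 0 0 0 -0.3" --pt "0.3 0 0 0 -0.3" --pt "0.33 0 0 0 -0.3" --pt "0.33 0 0 0 -0.3"

```text
clock: 5.7
eef_pos: [0.4921, 0.2355, 0.0836]
tool_rot: [0.761, 0.649, -0.0, 0.002]
ft_force: [-0.8, -8.8, 11.9]
grip_width: 0.03
```

```bash
python3 - <<'E'
from h import *
st()
snap('scene','s2',(335,90,495,210),5)
E
```

```text
t 5.7 tcp [0.4921 0.2355 0.0836] box [-0.0379  0.0156] xyaw 80.98 F [-0.8 -8.8 11.9] w 0.03
```

View pics/s2.png

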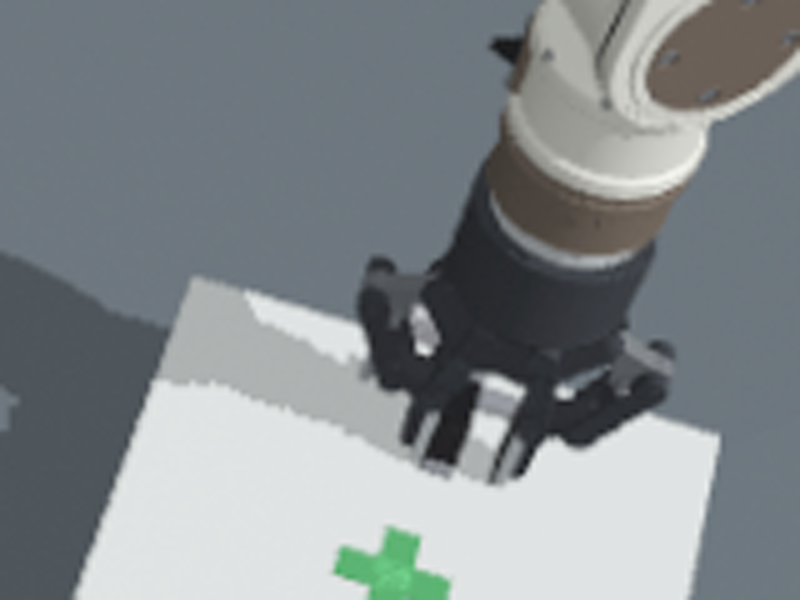

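Emit:
carry_out --pt "0.02 0 0 0 -0.3" --pt "0.04 0 0 0 -0.3" --pt "0.06 0 0 0 -0.3" --pt "0.06 0 0 0 -0.3"

```text
clock: 6.15
eef_pos: [0.493, 0.2412, 0.0836]
tool_rot: [0.761, 0.649, -0.0, 0.002]
ft_force: [-0.4, -7.6, 9.2]
grip_width: 0.03
```

Emit:
carry_out --pt "0.02 0 0 0 -0.3" --pt "0.03 0 0 0 -0.3" --pt "0.03 0 0 0 -0.3"

```text
clock: 6.45
eef_pos: [0.4935, 0.244, 0.0836]
tool_rot: [0.761, 0.649, -0.001, 0.002]
ft_force: [-0.2, -7.6, 10.9]
grip_width: 0.0299
```

```bash
python3 - <<'E'
from h import *
st()
E
```

```text
t 6.45 tcp [0.4935 0.244  0.0836] box [-0.0379  0.0242] xyaw 80.96 F [-0.2 -7.6 10.9] w 0.0299
```

Emit:
carry_out --pt "0.02 0 0 0 -0.3" --pt "0.02 0 0 0 -0.3" --pt "0.02 0 0 0 -0.3"

```text
clock: 6.75
eef_pos: [0.4935, 0.2443, 0.0834]
tool_rot: [0.761, 0.649, -0.002, 0.004]
ft_force: [-1.3, -13.6, 10.8]
grip_width: 0.0301
```

Emit:
carry_out --pt "0.02 0 0 0 -0.3" --pt "0.02 0 0 0 -0.3" --pt "0.02 0 0 0 -0.3"

```text
clock: 7.05
eef_pos: [0.4935, 0.2444, 0.0832]
tool_rot: [0.761, 0.648, -0.003, 0.005]
ft_force: [-1.7, -17.3, 13.5]
grip_width: 0.0299
```

Emit:
carry_out --pt "-0.04 0 0 0 -0.3" --pt "-0.07 0 0 0 -0.3" --pt "-0.07 0.003 -0.03 0 -0.3" --pt "-0.07 0.005 -0.07 0 -0.3" --pt "-0.07 0.009 -0.115 0 -0.3" --pt "-0.07 0.016 -0.172 0 -0.3" --pt "-0.07 0.026 -0.229 0 -0.3" --pt "-0.07 0.039 -0.285 0 -0.3" --pt "-0.07 0.053 -0.341 0 -0.3" --pt "-0.07 0.07 -0.396 0 -0.3" --pt "-0.07 0.089 -0.45 0 -0.3" --pt "-0.07 0.11 -0.504 0 -0.3" --pt "-0.07 0.133 -0.557 0 -0.3" --pt "-0.07 0.158 -0.608 0 -0.3" --pt "-0.07 0.186 -0.659 0 -0.3" --pt "-0.07 0.2 -0.68 0 -0.3" --pt "-0.07 0.2 -0.68 0 -0.3"

```text
clock: 8.75
eef_pos: [0.5125, 0.2402, 0.1507]
tool_rot: [0.76, 0.65, 0.0, 0.0]
ft_force: [-0.4, -0.1, 1.7]
grip_width: 0.0299
```

```bash
python3 - <<'E'
from h import *
st()
snap('scene','s3',(335,90,495,240),4);snap('top','t3',(95,160,265,310),4)
E
```

```text
t 8.75 tcp [0.5125 0.2402 0.1507] box [-0.0185  0.0235] xyaw 81.05 F [-0.4 -0.1  1.7] w 0.0299
```

View pics/s3.png

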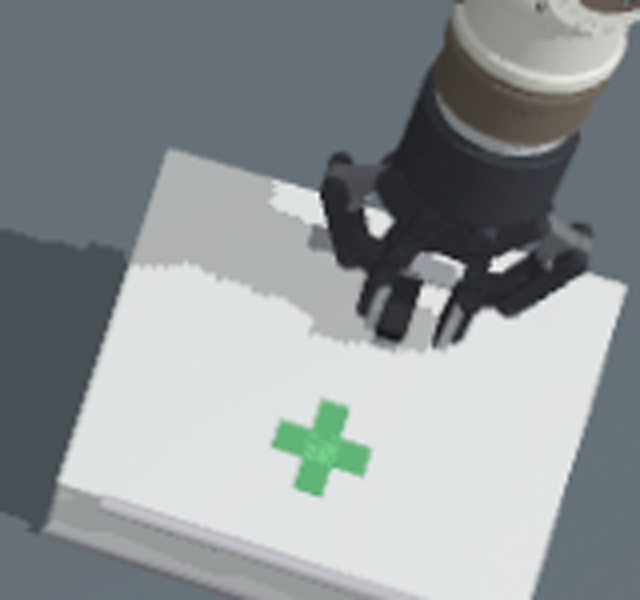

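View pics/t3.png

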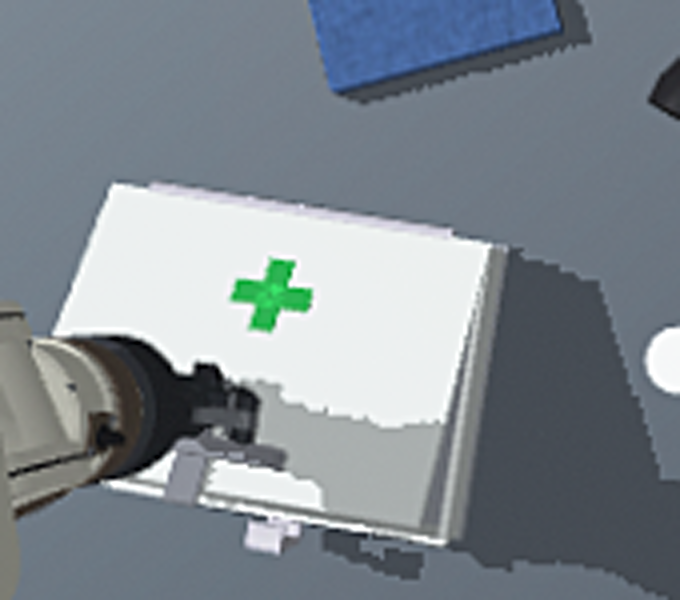

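Emit:
carry_out --pt "0 0.02 -0.04 0 -0.3" --pt "0 0.047 -0.085 0 -0.3" --pt "0 0.079 -0.133 0 -0.3" --pt "0 0.115 -0.17 0 -0.3" --pt "0 0.152 -0.214 0 -0.3" --pt "0 0.19 -0.257 0 -0.3" --pt "0 0.231 -0.298 0 -0.3" --pt "0 0.273 -0.338 0 -0.3" --pt "0 0.316 -0.375 0 -0.3" --pt "0 0.361 -0.412 0 -0.3" --pt "0 0.407 -0.446 0 -0.3" --pt "0 0.455 -0.479 0 -0.3" --pt "0 0.504 -0.509 0 -0.3" --pt "0 0.554 -0.537 0 -0.3" --pt "0 0.58 -0.55 0 -0.3" --pt "0 0.58 -0.55 0 -0.3"

```text
clock: 10.45
eef_pos: [0.5698, 0.2311, 0.2055]
tool_rot: [0.76, 0.65, 0.0, 0.0]
ft_force: [0.0, -0.1, 1.1]
grip_width: 0.0297
```

```bash
python3 - <<'E'
from h import *
o=st(); print(o['joint_pos'].round(2))
snap('scene','s4',(335,90,495,240),4);snap('top','t4',(95,160,265,310),4)
E
```

```text
t 10.45 tcp [0.5698 0.2311 0.2055] box [0.0395 0.0237] xyaw 81.04 F [ 0.  -0.1  1.1] w 0.0297
[ 0.39  0.49  0.24  1.32 -0.    0.54]
```

View pics/s4.png

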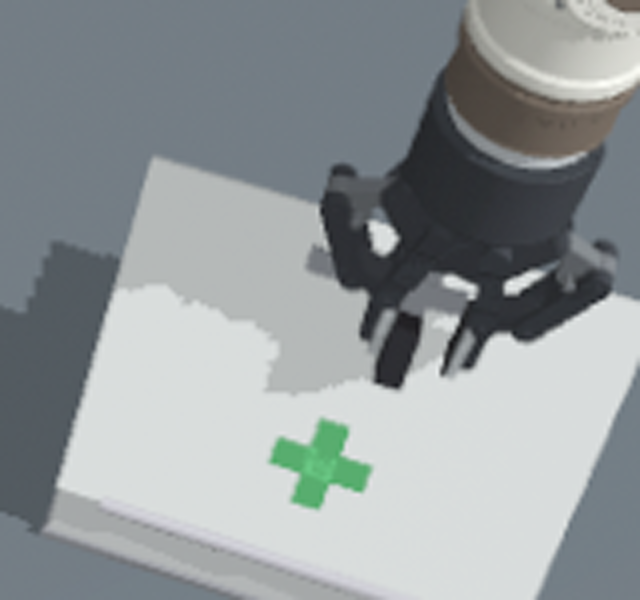

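View pics/t4.png

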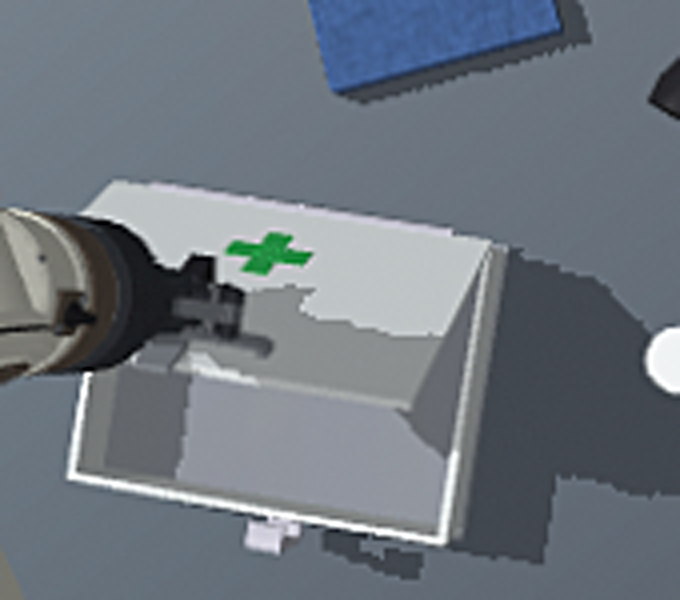

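Emit:
carry_out --pt "0 0.025 -0.014 0 -0.3" --pt "0 0.078 -0.038 0 -0.3" --pt "0 0.131 -0.06 0 -0.3" --pt "0 0.185 -0.08 0 -0.3" --pt "0 0.239 -0.098 0 -0.3" --pt "0 0.295 -0.114 0 -0.3" --pt "0 0.351 -0.127 0 -0.3" --pt "0 0.408 -0.138 0 -0.3" --pt "0 0.464 -0.148 0 -0.3" --pt "0 0.522 -0.155 0 -0.3" --pt "0 0.57 -0.16 0 -0.3" --pt "0 0.61 -0.16 0 -0.3" --pt "0 0.65 -0.16 0 -0.3" --pt "0 0.7 -0.16 0 -0.3" --pt "0 0.7 -0.16 0 -0.3" --pt "0 0.7 -0.16 0 -0.3"

```text
clock: 12.15
eef_pos: [0.6384, 0.22, 0.2212]
tool_rot: [0.76, 0.65, -0.0, 0.0]
ft_force: [-1.4, -3.4, 0.2]
grip_width: 0.0303
```

```bash
python3 - <<'E'
from h import *
o=st(); print(o['joint_pos'].round(2))
snap('scene','s5',(335,90,495,240),4);snap('top','t5',(95,160,265,310),4)
E
```

```text
t 12.15 tcp [0.6384 0.22   0.2212] box [0.1091 0.0237] xyaw 81.05 F [-1.4 -3.4  0.2] w 0.0303
[ 0.33  0.62  0.49  1.44 -0.    0.49]
```

View pics/s5.png

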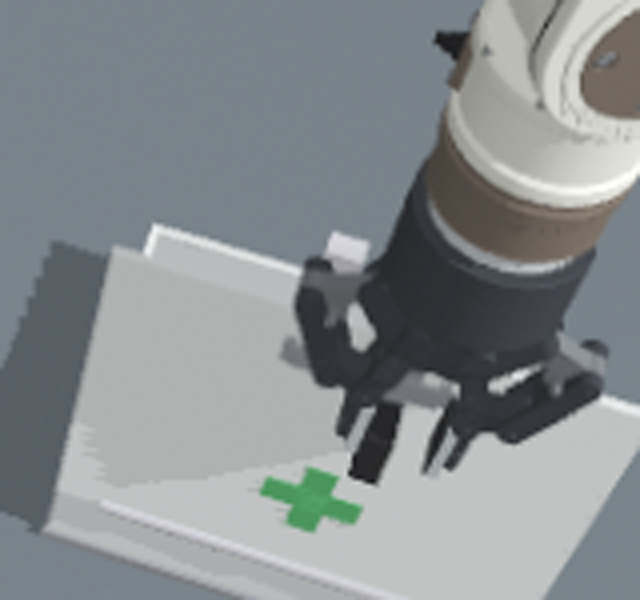

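View pics/t5.png

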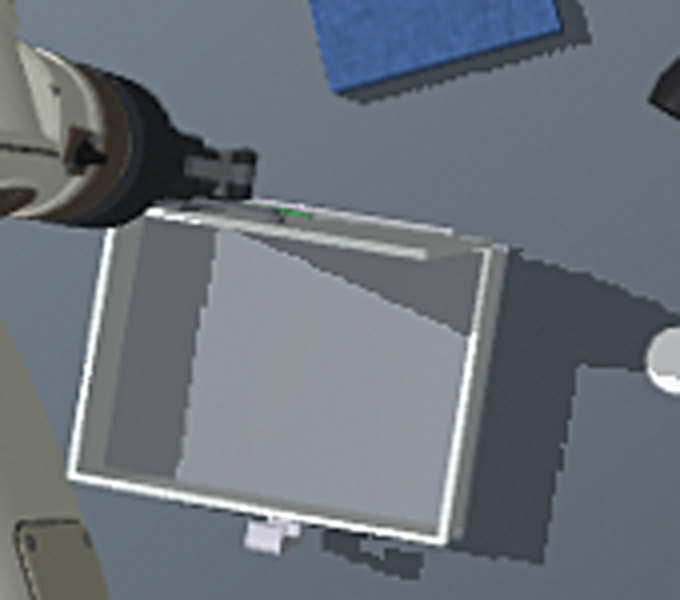

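Emit:
carry_out --pt "0 0.05 -0.1 0 -0.3" --pt "0 0.05 -0.3 0 -0.3" --pt "0 0.05 -0.5 0 -0.3" --pt "0 0.05 -0.7 0 -0.3" --pt "0 0.05 -0.9 0 -0.3" --pt "0 0.05 -0.9 0 -0.3"

```text
clock: 12.85
eef_pos: [0.6447, 0.2211, 0.3155]
tool_rot: [0.76, 0.65, 0.004, 0.001]
ft_force: [0.1, -0.1, 0.6]
grip_width: 0.0297
```

```bash
python3 - <<'E'
from h import *
o=st(); print(o['joint_pos'].round(2))
goto(.5275,-.0405,.2,81)
E
```

```text
t 12.85 tcp [0.6447 0.2211 0.3155] box [0.115  0.0258] xyaw 81.12 F [ 0.1 -0.1  0.6] w 0.0297
[0.33 0.63 0.75 1.69 0.   0.48]
t 12.85 tcp [0.6447 0.2211 0.3155] box [0.115  0.0258] xyaw 81.12 F [ 0.1 -0.1  0.6] w 0.0297
shift/0.1 [-2.772 -0.762  1.135] roll/90 0.001
```

Emit:
carry_out --pt "-0.2 -0.1 0 0 0.6" --pt "-0.5 -0.2 0 0 0.6" --pt "-0.8 -0.3 0 0 0.6" --pt "-1 -0.4 0 0 0.6" --pt "-1 -0.4 0 0 0.6"

```text
clock: 13.35
eef_pos: [0.5869, 0.1253, 0.3112]
tool_rot: [0.761, 0.649, -0.0, -0.0]
ft_force: [-0.1, 0.4, -0.7]
grip_width: 0.0685
```

Emit:
carry_out --pt "-0.3 -0.1 0 0 0.6" --pt "-0.7 -0.2 0 0 0.6" --pt "-1 -0.3 0.2 0 0.6" --pt "-1 -0.3 0.4 0 0.6" --pt "-1 -0.3 0.4 0 0.6"

```text
clock: 13.85
eef_pos: [0.5416, 0.0328, 0.2682]
tool_rot: [0.76, 0.65, -0.002, -0.002]
ft_force: [-0.9, -0.8, 0.3]
grip_width: 0.0684
```

```bash
python3 - <<'E'
from h import *
goto(.5275,-.0405,.1,81)
snap('top','t6');snap('scene','s6')
E
```

```text
t 13.85 tcp [0.5416 0.0328 0.2682] box [ 0.0434 -0.1765] xyaw 81.02 F [-0.9 -0.8  0.3] w 0.0684
shift/0.1 [-0.746 -0.017  1.682] roll/90 0.0
```

View pics/t6.png

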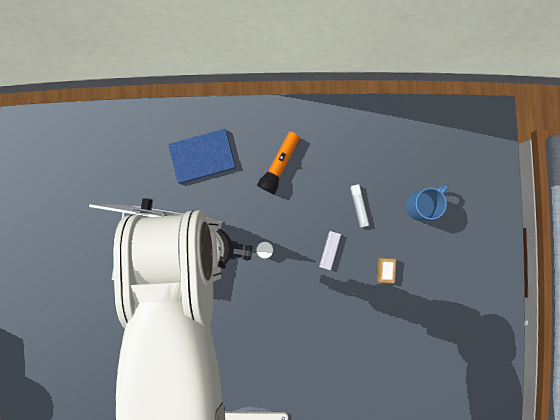

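View pics/s6.png

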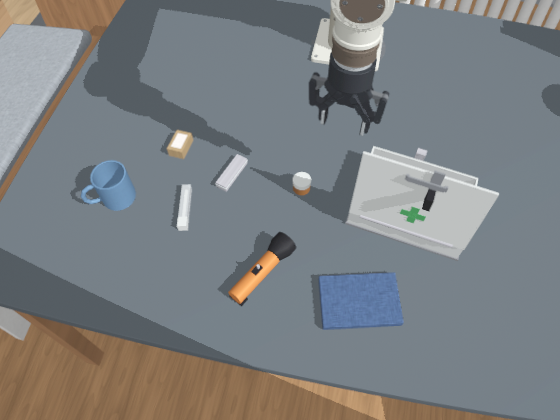

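Emit:
carry_out --pt "-0.2 0 0.1 0 0.7" --pt "-0.5 0 0.3 0 0.7" --pt "-0.75 -0.02 0.7 0 0.7" --pt "-0.75 -0.02 1 0 0.7" --pt "-0.75 -0.02 1 0 0.7" --pt "-0.75 -0.02 1 0 0.7"

```text
clock: 14.55
eef_pos: [0.5306, -0.0401, 0.1723]
tool_rot: [0.76, 0.65, 0.0, 0.0]
ft_force: [0.3, 0.1, 0.6]
grip_width: 0.0727
```

```bash
python3 - <<'E'
from h import *
goto(.5280,-.0405,.036,81)
snap('scene','s7',(240,60,400,220),4)
E
```

```text
t 14.55 tcp [ 0.5306 -0.0401  0.1723] box [ 0.0442 -0.2503] xyaw 81.14 F [0.3 0.1 0.6] w 0.0727
shift/0.1 [-0.008 -0.026  1.363] roll/90 0.002
```

View pics/s7.png

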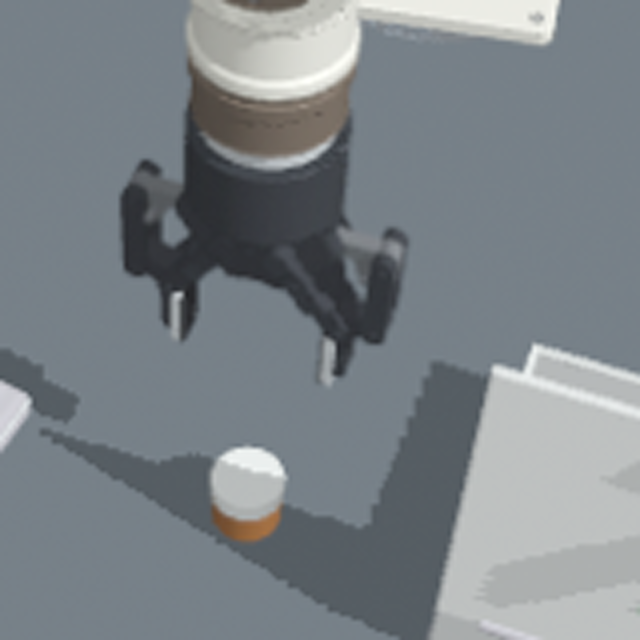

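Emit:
carry_out --pt "-0.01 -0.03 0.3 0 0.7" --pt "-0.01 -0.03 0.6 0 0.7" --pt "-0.01 -0.03 0.85 0 0.7" --pt "-0.01 -0.03 1 0 0.7" --pt "-0.01 -0.03 1 0 0.7"

```text
clock: 15.1
eef_pos: [0.5269, -0.0406, 0.0714]
tool_rot: [0.76, 0.65, -0.0, -0.0]
ft_force: [-0.2, 0.7, 0.5]
grip_width: 0.0723
```

Emit:
carry_out --pt "0 0 0.15 0 0.7" --pt "0 0 0.3 0 0.7" --pt "0 0 0.36 0 0.7" --pt "0 0 0.36 0 0.7" --pt "0 0 0.36 0 0.2" --pt "0 0 0.36 0 -0.1" --pt "0 0 0.36 0 -0.3" --pt "0 0 0.36 0 -0.4" --pt "0 0 0.36 0 -0.4" --pt "0 0 0.36 0 -0.4"

```text
clock: 16.1
eef_pos: [0.5276, -0.0415, 0.0368]
tool_rot: [0.76, 0.65, 0.001, 0.001]
ft_force: [0.3, -0.1, 5.2]
grip_width: 0.0379
```

```bash
python3 - <<'E'
from h import *
st()
E
```

```text
t 16.1 tcp [ 0.5276 -0.0415  0.0368] box [ 0.0414 -0.2521] xyaw 81.06 F [ 0.3 -0.1  5.2] w 0.0379
```

Emit:
carry_out --pt "0 0 -0.1 0 -0.5" --pt "0 0 -0.3 0 -0.5" --pt "0 0 -0.5 0 -0.5" --pt "0 0 -0.7 0 -0.5" --pt "0 0 -1 0 -0.5" --pt "0 0 -1 0 -0.5" --pt "0 0 -1 0 -0.5"

```text
clock: 16.8
eef_pos: [0.5268, -0.0416, 0.1362]
tool_rot: [0.76, 0.65, 0.001, 0.001]
ft_force: [0.2, 0.6, -0.4]
grip_width: 0.0383
```

```bash
python3 - <<'E'
from h import *
goto(*b2w(.0,-.02),.14,80.8)
snap('scene','s8',(240,60,400,220),4)
E
```

```text
t 16.8 tcp [ 0.5268 -0.0416  0.1362] box [ 0.0406 -0.2523] xyaw 81.05 F [ 0.2  0.6 -0.4] w 0.0383
shift/0.1 [ 2.325 -0.396 -0.038] roll/90 0.003
```

View pics/s8.png

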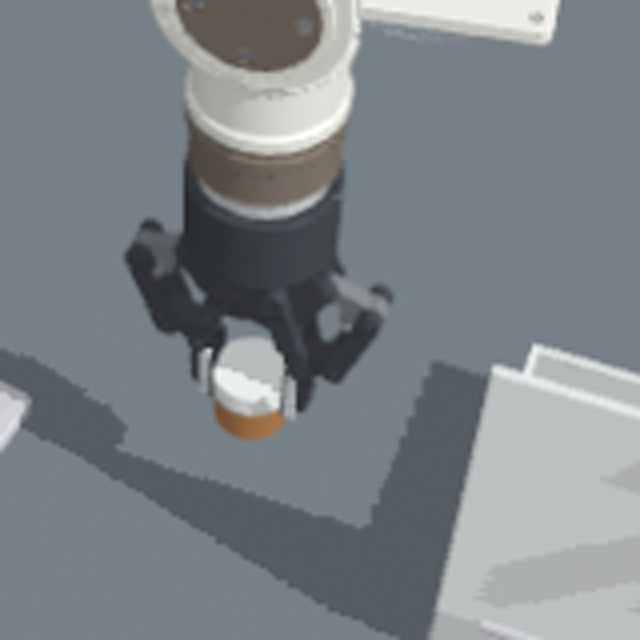

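Emit:
carry_out --pt "0.2 -0.2 0 0 -0.5" --pt "0.5 -0.4 0 0 -0.5" --pt "0.8 -0.4 0 0 -0.5" --pt "1 -0.4 0 0 -0.5"

```text
clock: 17.25
eef_pos: [0.5007, 0.0649, 0.1338]
tool_rot: [0.76, 0.65, -0.001, -0.001]
ft_force: [-0.2, -0.2, -1.1]
grip_width: 0.0385
```

Emit:
carry_out --pt "0.3 0 0 0 -0.5" --pt "0.6 0 0 0 -0.5" --pt "0.9 0 0 0 -0.5" --pt "1 0 0 0 -0.5"

```text
clock: 17.65
eef_pos: [0.5172, 0.1645, 0.1337]
tool_rot: [0.759, 0.651, -0.001, -0.001]
ft_force: [-0.1, -1.2, -1.4]
grip_width: 0.0387
```

Emit:
carry_out --pt "0.2 0 0 0 -0.5" --pt "0.31 0 0 0 -0.5" --pt "0.31 0 0 0 -0.5" --pt "0.31 0 0 0 -0.5"

```text
clock: 18.05
eef_pos: [0.5222, 0.1921, 0.1347]
tool_rot: [0.76, 0.65, -0.001, -0.0]
ft_force: [-0.4, -0.7, -0.9]
grip_width: 0.0383
```

```bash
python3 - <<'E'
from h import *
goto(*b2w(.0,-.02),.042,80.8)
snap('top','t9',(75,160,245,310),4)
E
```

```text
t 18.05 tcp [0.5222 0.1921 0.1347] box [-0.0012 -0.0224] xyaw 81.05 F [-0.4 -0.7 -0.9] w 0.0383
shift/0.1 [0.025 0.013 0.927] roll/90 0.003
```

View pics/t9.png

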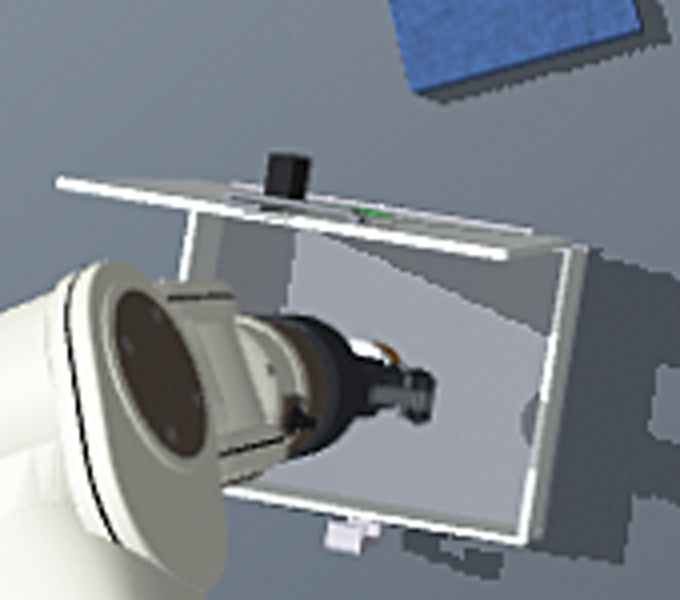

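Emit:
carry_out --pt "0.02 0 0.2 0 -0.5" --pt "0.02 0.01 0.4 0 -0.5" --pt "0.02 0.01 0.6 0 -0.5" --pt "0.02 0.01 0.75 0 -0.5" --pt "0.02 0.01 0.85 0 -0.5" --pt "0.02 0.01 0.88 0 -0.5" --pt "0.02 0.01 0.91 0 -0.5" --pt "0.02 0.01 0.91 0 -0.5"

```text
clock: 18.9
eef_pos: [0.5244, 0.1947, 0.0447]
tool_rot: [0.76, 0.65, 0.0, 0.0]
ft_force: [1.3, -0.6, -0.9]
grip_width: 0.0382
```

Emit:
carry_out --pt "0 0 0.02 0 -0.5" --pt "0 0 0.02 0 -0.5" --pt "0 0 0.02 0 -0.5"

```text
clock: 19.2
eef_pos: [0.5242, 0.1949, 0.0426]
tool_rot: [0.76, 0.65, 0.0, 0.0]
ft_force: [-0.2, 0.1, -1.7]
grip_width: 0.0383
```

Emit:
carry_out --pt "0 0 0.015 0 -0.5" --pt "0 0 0.015 0 -0.5" --pt "0 0 0.015 0 0" --pt "0 0 0.015 0 0.2" --pt "0 0 0.015 0 0.25" --pt "0 0 0.015 0 0.25" --pt "0 0 -0.2 0 0.25" --pt "0 0 -0.5 0 0.25" --pt "0 0 -0.9 0 0.25" --pt "0 0 -1 0 0.25"

```text
clock: 20.2
eef_pos: [0.5266, 0.1957, 0.147]
tool_rot: [0.76, 0.65, 0.004, 0.001]
ft_force: [0.9, 0.1, 0.6]
grip_width: 0.0529
```

```bash
python3 - <<'E'
from h import *
goto(.5245,-.211,.14,72.8)
snap('top','t10')
E
```

```text
t 20.2 tcp [0.5266 0.1957 0.147 ] box [ 0.0025 -0.0181] xyaw 81.06 F [0.9 0.1 0.6] w 0.0529
shift/0.1 [-4.021  0.611  0.058] roll/90 0.092
```

View pics/t10.png

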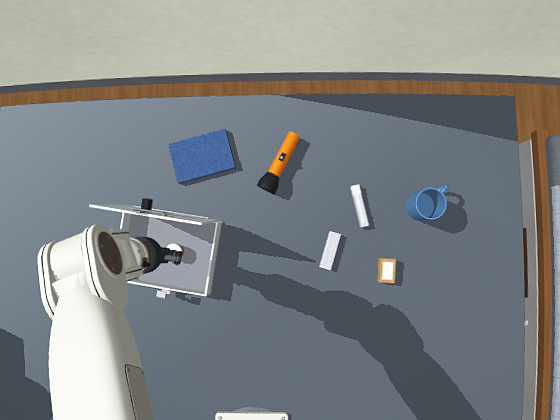

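Emit:
carry_out --pt "-0.3 0 0 0 0.25" --pt "-0.7 0 0 0 0.25" --pt "-1 0 0 0 0.25"

```text
clock: 20.55
eef_pos: [0.507, 0.0945, 0.1409]
tool_rot: [0.76, 0.65, -0.001, -0.0]
ft_force: [-0.0, -0.6, 0.0]
grip_width: 0.0535
```

Emit:
carry_out --pt "-0.4 0 0 0 0.25" --pt "-0.8 0 0 0 0.25" --pt "-1 0 0 0 0.25"

```text
clock: 20.85
eef_pos: [0.4912, -0.0054, 0.1409]
tool_rot: [0.761, 0.649, -0.001, -0.001]
ft_force: [0.2, 0.7, -0.6]
grip_width: 0.0532
```

Emit:
carry_out --pt "-0.4 0.1 0 0 0.25" --pt "-0.8 0.2 0 0 0.25" --pt "-1 0.3 0 0 0.25"

```text
clock: 21.15
eef_pos: [0.5059, -0.1088, 0.141]
tool_rot: [0.761, 0.649, -0.001, -0.001]
ft_force: [0.6, 0.8, 0.4]
grip_width: 0.0532
```

Emit:
carry_out --pt "-0.3 0.1 0 0.03 0.25" --pt "-0.6 0.2 0 0.06 0.25" --pt "-0.9 0.3 0 0.09 0.25" --pt "-0.95 0.3 0 0.09 0.25" --pt "-0.95 0.3 0 0.09 0.25"

```text
clock: 21.65
eef_pos: [0.5209, -0.2053, 0.1409]
tool_rot: [0.805, 0.594, -0.001, -0.001]
ft_force: [-0.8, 0.4, -0.8]
grip_width: 0.0536
```

```bash
python3 - <<'E'
from h import *
goto(.5245,-.211,.03,72.8)
snap('scene','s11',(160,60,320,220),4)
snap('top','t11',(95,180,265,310),4.5)
E
```

```text
t 21.65 tcp [ 0.5209 -0.2053  0.1409] box [ 0.0611 -0.4149] xyaw 72.87 F [-0.8  0.4 -0.8] w 0.0536
shift/0.1 [-0.044  0.054  1.108] roll/90 0.001
```

View pics/s11.png

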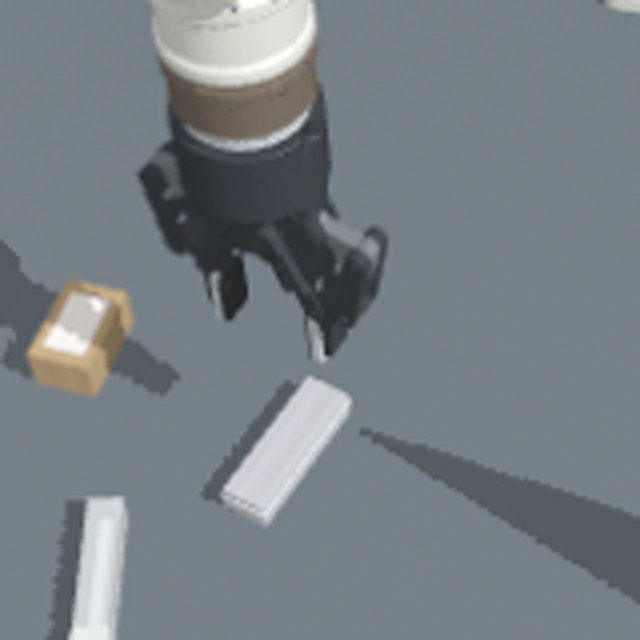

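View pics/t11.png

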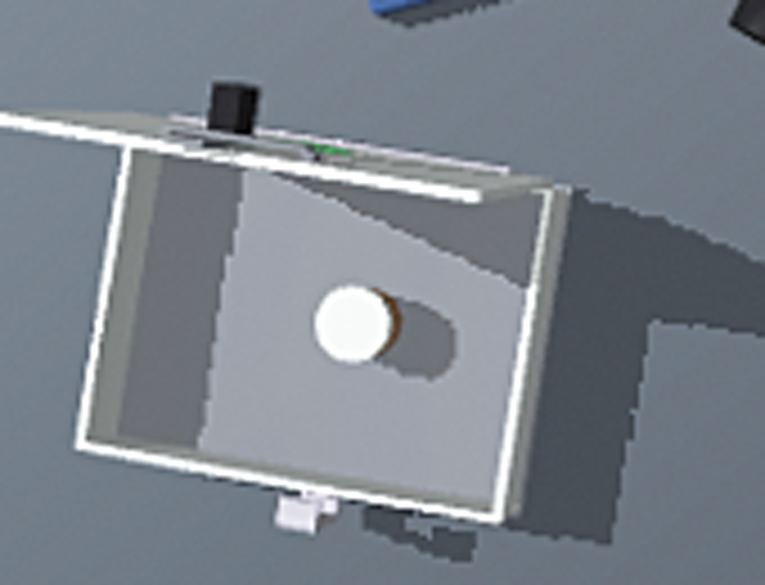

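Emit:
carry_out --pt "-0.04 0.05 0.2 0 0.25" --pt "-0.04 0.05 0.5 0 0.25" --pt "-0.04 0.05 0.8 0 0.25" --pt "-0.04 0.05 0.95 0 0.25" --pt "-0.04 0.05 1 0 0.25" --pt "-0.04 0.05 1 0 0.25"

```text
clock: 22.35
eef_pos: [0.525, -0.2087, 0.0417]
tool_rot: [0.804, 0.595, -0.0, -0.001]
ft_force: [0.0, 0.3, 0.7]
grip_width: 0.0534
```

```bash
python3 - <<'E'
from h import *
goto(.5245,-.211,.029,72.8)
snap('scene','s12',(160,80,320,220),4)
E
```

```text
t 22.35 tcp [ 0.525  -0.2087  0.0417] box [ 0.0656 -0.4176] xyaw 73.06 F [0.  0.3 0.7] w 0.0534
shift/0.1 [-0.023  0.002  0.127] roll/90 0.003
```

View pics/s12.png

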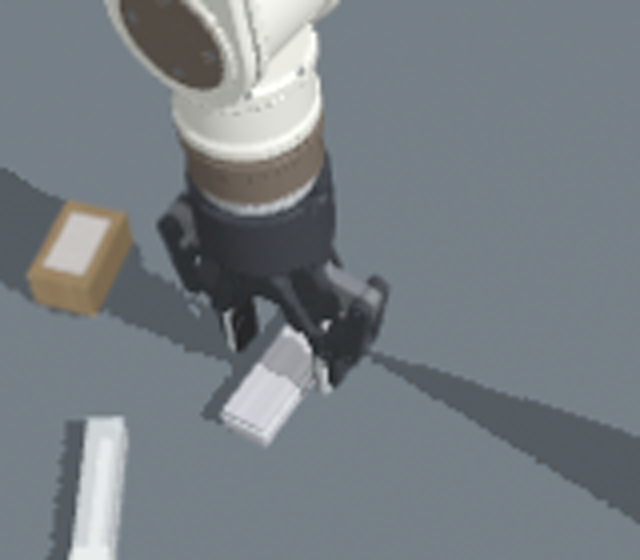

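Emit:
carry_out --pt "-0.02 0 0.08 0 0.25" --pt "-0.02 0 0.13 0 0.25" --pt "-0.02 0 0.13 0 0" --pt "-0.02 0 0.13 0 -0.3" --pt "-0.02 0 0.13 0 -0.6" --pt "-0.02 0 0.13 0 -0.6" --pt "-0.02 0 0.13 0 -0.6" --pt "-0.02 0 0.13 0 -0.6"

```text
clock: 23.2
eef_pos: [0.5253, -0.2122, 0.0298]
tool_rot: [0.804, 0.595, 0.0, 0.0]
ft_force: [-1.0, 0.5, 3.7]
grip_width: 0.0264
```

Emit:
carry_out --pt "0 0 -0.1 0 -0.6" --pt "0 0 -0.3 0 -0.6" --pt "0 0 -0.6 0 -0.6" --pt "0 0 -0.9 0 -0.6" --pt "0 0 -1 0 -0.6" --pt "0 0 -1 0 -0.6"

```text
clock: 23.8
eef_pos: [0.5261, -0.2124, 0.1311]
tool_rot: [0.804, 0.595, 0.001, 0.002]
ft_force: [0.3, 0.6, -1.2]
grip_width: 0.0266
```

```bash
python3 - <<'E'
from h import *
goto(*b2w(-.005,.045),.13,80.8)
snap('scene','s13',(160,60,320,200),4)
E
```

```text
t 23.8 tcp [ 0.5261 -0.2124  0.1311] box [ 0.0673 -0.4211] xyaw 72.96 F [ 0.3  0.6 -1.2] w 0.0266
shift/0.1 [ 4.518e+00 -1.352e+00  4.000e-03] roll/90 -0.087
```

View pics/s13.png

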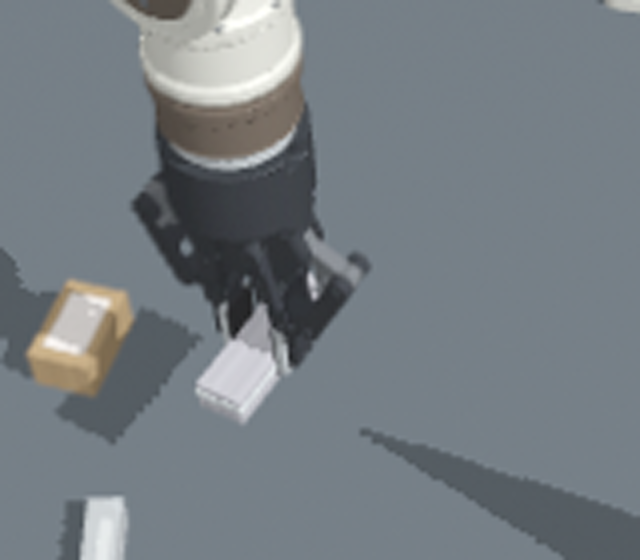

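Emit:
carry_out --pt "0.2 -0.1 0 -0.05 -0.6" --pt "0.5 -0.2 0 -0.087 -0.6" --pt "0.8 -0.3 0 -0.087 -0.6" --pt "1 -0.4 0 -0.087 -0.6"

```text
clock: 24.25
eef_pos: [0.5144, -0.1027, 0.1269]
tool_rot: [0.761, 0.648, -0.001, -0.002]
ft_force: [-0.6, -0.2, 0.0]
grip_width: 0.0261
```

Emit:
carry_out --pt "0.3 -0.05 0 0 -0.6" --pt "0.6 -0.1 0 0 -0.6" --pt "0.9 -0.2 0 0 -0.6" --pt "1 -0.2 0 0 -0.6"

```text
clock: 24.65
eef_pos: [0.5098, -0.0002, 0.127]
tool_rot: [0.761, 0.649, -0.002, -0.002]
ft_force: [0.1, -0.4, -1.1]
grip_width: 0.0264
```

```bash
python3 - <<'E'
from h import *
goto(*b2w(-.005,.045),.13,80.8)
E
```

```text
t 24.65 tcp [ 5.098e-01 -2.000e-04  1.270e-01] box [ 0.0172 -0.2142] xyaw 80.97 F [ 0.1 -0.4 -1.1] w 0.0264
shift/0.1 [ 2.593 -0.215 -0.029] roll/90 0.002
```

Emit:
carry_out --pt "0.3 -0.1 0 0 -0.6" --pt "0.6 -0.2 0 0 -0.6" --pt "0.9 -0.2 0 0 -0.6" --pt "1 -0.2 0 0 -0.6"

```text
clock: 25.05
eef_pos: [0.508, 0.1009, 0.1278]
tool_rot: [0.761, 0.649, -0.001, -0.001]
ft_force: [-0.1, 0.4, -1.2]
grip_width: 0.0263
```

Emit:
carry_out --pt "0.3 0 0 0 -0.6" --pt "0.6 0 0 0 -0.6" --pt "0.9 0 0 0 -0.6" --pt "1 0 0 0 -0.6"

```text
clock: 25.45
eef_pos: [0.5247, 0.1993, 0.128]
tool_rot: [0.761, 0.649, -0.001, -0.0]
ft_force: [0.8, 0.2, -1.5]
grip_width: 0.0263
```

Emit:
carry_out --pt "0.3 0 0 0 -0.6" --pt "0.5 0 0 0 -0.6" --pt "0.58 0 0.1 0 -0.6" --pt "0.58 0 0.1 0 -0.6" --pt "0.58 0 0.1 0 -0.6"

```text
clock: 25.95
eef_pos: [0.5329, 0.2535, 0.1179]
tool_rot: [0.762, 0.648, -0.002, -0.0]
ft_force: [-1.4, 0.2, -0.7]
grip_width: 0.0259
```

```bash
python3 - <<'E'
from h import *
goto(*b2w(-.005,.045),.0345,80.8)
snap('top','t14',(75,160,245,310),4);snap('scene','s14',(330,80,500,230),4)
E
```

```text
t 25.95 tcp [0.5329 0.2535 0.1179] box [-0.0005  0.0399] xyaw 80.74 F [-1.4  0.2 -0.7] w 0.0259
shift/0.1 [ 0.053 -0.043  0.834] roll/90 -0.001
```

View pics/t14.png

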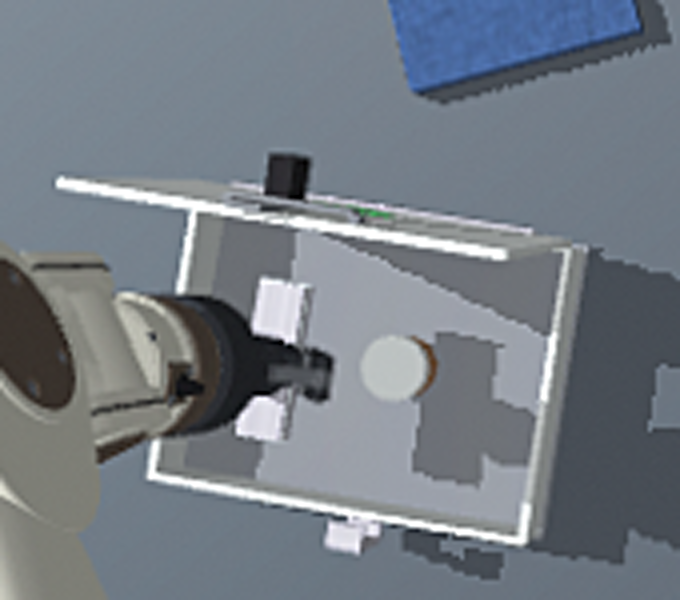

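View pics/s14.png

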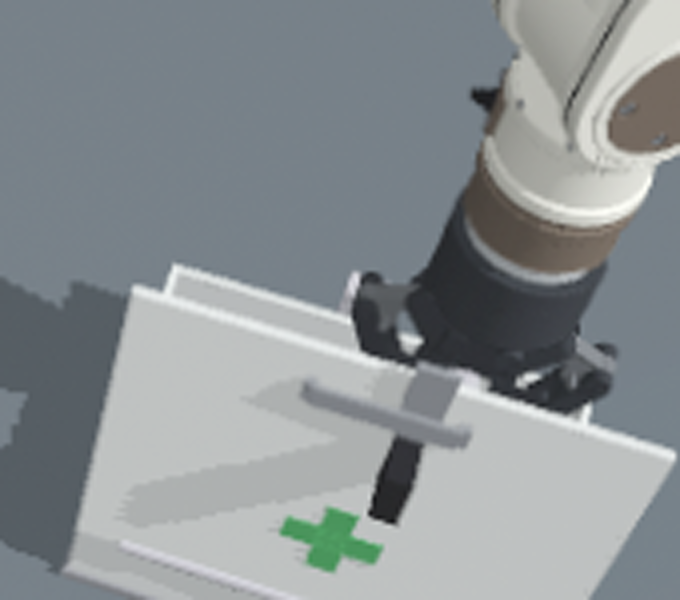

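Emit:
carry_out --pt "0.05 -0.04 0.2 0 -0.6" --pt "0.05 -0.04 0.4 0 -0.6" --pt "0.05 -0.04 0.6 0 -0.6" --pt "0.05 -0.04 0.75 0 -0.6" --pt "0.05 -0.04 0.8 0 -0.6" --pt "0.05 -0.04 0.82 0 -0.6" --pt "0.05 -0.04 0.82 0 -0.6"

```text
clock: 26.75
eef_pos: [0.5311, 0.2605, 0.0379]
tool_rot: [0.762, 0.648, 0.0, 0.0]
ft_force: [-0.1, 0.6, -0.9]
grip_width: 0.0265
```

Emit:
carry_out --pt "0 0 0.01 0 -0.6" --pt "0 0 0.02 0 -0.6" --pt "0 0 0.02 0 -0.5" --pt "0 0 0.02 0 -0.3" --pt "0 0 0.02 0 -0.15" --pt "0 0 0.02 0 -0.15"

```text
clock: 27.35
eef_pos: [0.5308, 0.2608, 0.0355]
tool_rot: [0.762, 0.648, 0.0, 0.0]
ft_force: [-0.4, 0.3, -0.8]
grip_width: 0.0363
```

Emit:
carry_out --pt "0 0 -0.1 0 -0.15" --pt "0 0 -0.3 0 -0.15" --pt "0 0 -0.6 0 -0.15" --pt "0 0 -1 0 -0.15" --pt "0 0 -1 0 -0.15"

```text
clock: 27.85
eef_pos: [0.5344, 0.2626, 0.1425]
tool_rot: [0.762, 0.648, 0.006, 0.002]
ft_force: [1.1, -0.4, 0.7]
grip_width: 0.0363
```

```bash
python3 - <<'E'
from h import *
goto(.47,-.3575,.14,86)
E
```

```text
t 27.85 tcp [0.5344 0.2626 0.1425] box [-0.0005  0.0491] xyaw 80.79 F [ 1.1 -0.4  0.7] w 0.0363
shift/0.1 [-6.224  0.357 -0.016] roll/90 -0.058
```

Emit:
carry_out --pt "-0.3 0 0 0 0" --pt "-0.7 0 0 0 0" --pt "-1 0 0 0 0"

```text
clock: 28.15
eef_pos: [0.514, 0.1606, 0.1356]
tool_rot: [0.761, 0.648, -0.0, 0.0]
ft_force: [0.2, -0.1, -0.4]
grip_width: 0.0426
```

Emit:
carry_out --pt "-0.4 0 0 0 0" --pt "-0.8 0 0 0 0" --pt "-1 0 0 0 0"

```text
clock: 28.45
eef_pos: [0.4977, 0.0607, 0.1356]
tool_rot: [0.762, 0.647, -0.0, 0.0]
ft_force: [-0.0, 0.3, 0.7]
grip_width: 0.0426
```

Emit:
carry_out --pt "-0.4 0 0 0 0.5" --pt "-0.8 0 0 0 0.5" --pt "-1 0 0 0 0.5"

```text
clock: 28.75
eef_pos: [0.4819, -0.0379, 0.1357]
tool_rot: [0.762, 0.647, -0.0, 0.0]
ft_force: [0.4, 0.4, -0.2]
grip_width: 0.0639
```

Emit:
carry_out --pt "-0.4 0 0 0 0.5" --pt "-0.8 0 0 0 0.5" --pt "-1 0 0 0 0.5"

```text
clock: 29.05
eef_pos: [0.4661, -0.1367, 0.1358]
tool_rot: [0.762, 0.647, -0.0, 0.001]
ft_force: [0.6, 0.4, -0.5]
grip_width: 0.064
```

Emit:
carry_out --pt "-0.4 0.1 0 0 0.5" --pt "-0.8 0.2 0 0 0.5" --pt "-1 0.3 0 0 0.5"

```text
clock: 29.35
eef_pos: [0.48, -0.2406, 0.1358]
tool_rot: [0.763, 0.647, -0.0, 0.001]
ft_force: [0.8, 0.3, 0.6]
grip_width: 0.064
```

```bash
python3 - <<'E'
from h import *
goto(.47,-.3575,.09,86)
snap('top','t15')
E
```

```text
t 29.35 tcp [ 0.48   -0.2406  0.1358] box [ 0.0263 -0.4563] xyaw 80.63 F [0.8 0.3 0.6] w 0.064
shift/0.1 [-1.169  0.091  0.46 ] roll/90 -0.06
```

View pics/t15.png

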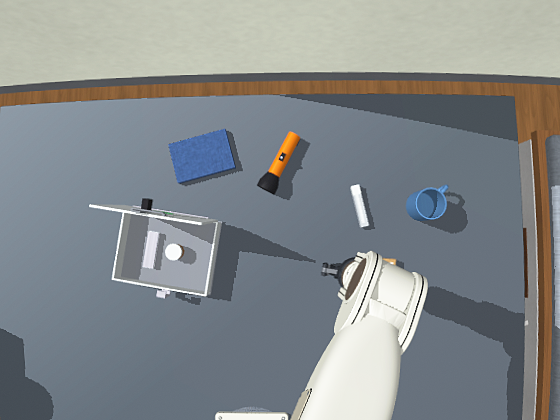

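Emit:
carry_out --pt "-0.4 0.05 0 -0.03 0.5" --pt "-0.8 0.09 0 -0.06 0.5" --pt "-1 0.09 0 -0.06 0.5" --pt "-1 0.09 0 -0.06 0.5"

```text
clock: 29.8
eef_pos: [0.4727, -0.3404, 0.1354]
tool_rot: [0.732, 0.682, -0.0, 0.001]
ft_force: [0.6, 0.1, 0.7]
grip_width: 0.0642
```

```bash
python3 - <<'E'
from h import *
goto(.47,-.3575,.09,86)
snap('scene','s16',(100,40,260,180),4)
E
```

```text
t 29.8 tcp [ 0.4727 -0.3404  0.1354] box [ 0.035  -0.5559] xyaw 85.97 F [0.6 0.1 0.7] w 0.0642
shift/0.1 [-0.172 -0.015  0.454] roll/90 -0.0
```

View pics/s16.png

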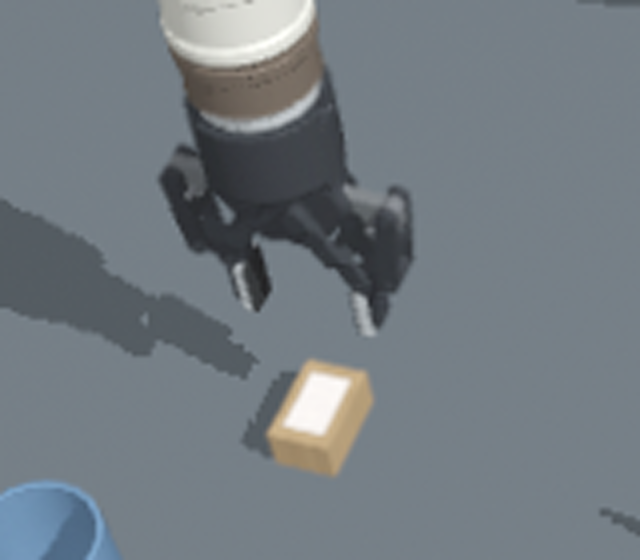

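Emit:
carry_out --pt "-0.17 -0.015 0.2 0 0.5" --pt "-0.17 -0.015 0.5 0 0.5" --pt "-0.17 -0.015 0.8 0 0.5" --pt "-0.17 -0.015 0.95 0 0.5" --pt "-0.17 -0.015 1 0 0.5" --pt "-0.17 -0.015 1 0 0.5" --pt "-0.17 -0.015 1 0 0.5"

```text
clock: 30.55
eef_pos: [0.4715, -0.3545, 0.0365]
tool_rot: [0.73, 0.684, 0.0, 0.001]
ft_force: [-0.2, 1.0, 0.4]
grip_width: 0.0642
```

Emit:
carry_out --pt "0 0 0.02 0 0.2" --pt "0 0 0.02 0 0" --pt "0 0 0.02 0 -0.2" --pt "0 0 0.02 0 -0.4" --pt "0 0 0.02 0 -0.4" --pt "0 0 0.02 0 -0.4" --pt "0 0 0.02 0 -0.4"

```text
clock: 31.25
eef_pos: [0.4712, -0.3552, 0.0345]
tool_rot: [0.73, 0.683, 0.0, 0.001]
ft_force: [-0.4, 0.2, 5.5]
grip_width: 0.0389
```

Emit:
carry_out --pt "0 0 -0.1 0 -0.4" --pt "0 0 -0.3 0 -0.4" --pt "0 0 -0.6 0 -0.4" --pt "0 0 -0.9 0 -0.4" --pt "0 0 -1 0 -0.4" --pt "0 0 -1 0 -0.4"

```text
clock: 31.85
eef_pos: [0.4714, -0.3554, 0.1351]
tool_rot: [0.73, 0.683, 0.0, 0.002]
ft_force: [0.6, 0.2, -1.2]
grip_width: 0.0387
```

```bash
python3 - <<'E'
from h import *
goto(*b2w(0,-.08),.13,80.8)
snap('scene','s17',(100,40,260,180),4)
E
```

```text
t 31.85 tcp [ 0.4714 -0.3554  0.1351] box [ 0.0362 -0.571 ] xyaw 86.19 F [ 0.6  0.2 -1.2] w 0.0387
shift/0.1 [4.922 0.1   0.041] roll/90 0.06
```

View pics/s17.png

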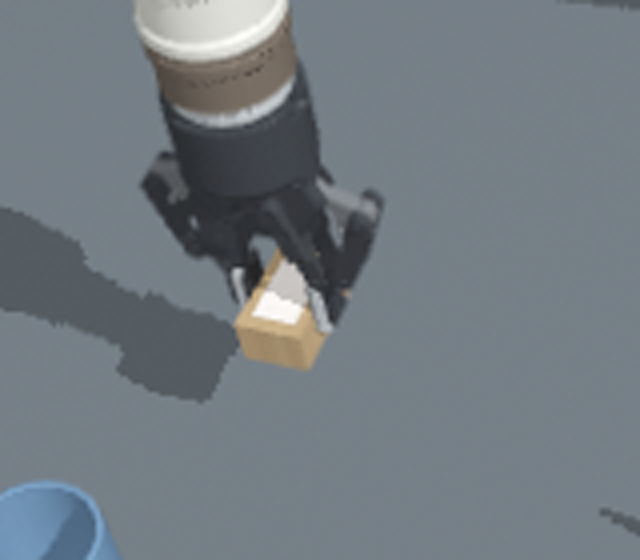

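Emit:
carry_out --pt "0.2 0 0 0.03 -0.4" --pt "0.5 0 0 0.06 -0.4" --pt "0.8 0 0 0.06 -0.4" --pt "1 0 0 0.06 -0.4"

```text
clock: 32.3
eef_pos: [0.4755, -0.2524, 0.1307]
tool_rot: [0.761, 0.648, -0.001, -0.003]
ft_force: [-0.2, 0.7, -0.6]
grip_width: 0.0389
```

Emit:
carry_out --pt "0.3 0 0 0 -0.4" --pt "0.6 0 0 0 -0.4" --pt "0.9 0 0 0 -0.4" --pt "1 0 0 0 -0.4"

```text
clock: 32.7
eef_pos: [0.4918, -0.1533, 0.1311]
tool_rot: [0.761, 0.649, -0.001, -0.002]
ft_force: [-1.0, -0.3, -0.2]
grip_width: 0.0382
```

Emit:
carry_out --pt "0.3 -0.1 0 0 -0.4" --pt "0.6 -0.2 0 0 -0.4" --pt "0.9 -0.3 0 0 -0.4" --pt "1 -0.3 0 0 -0.4"

```text
clock: 33.1
eef_pos: [0.4774, -0.0508, 0.1317]
tool_rot: [0.761, 0.649, -0.001, -0.002]
ft_force: [0.2, -0.3, -0.8]
grip_width: 0.0385
```

```bash
python3 - <<'E'
from h import *
goto(*b2w(0,-.08),.13,80.8)
E
```

```text
t 33.1 tcp [ 0.4774 -0.0508  0.1317] box [-0.0066 -0.2693] xyaw 80.92 F [ 0.2 -0.3 -0.8] w 0.0385
shift/0.1 [1.893 0.07  0.017] roll/90 0.001
```

Emit:
carry_out --pt "0.3 0.03 0 0 -0.4" --pt "0.6 0.07 0 0 -0.4" --pt "0.9 0.07 0 0 -0.4" --pt "1 0.07 0 0 -0.4"

```text
clock: 33.5
eef_pos: [0.5029, 0.0463, 0.1323]
tool_rot: [0.761, 0.649, -0.0, -0.0]
ft_force: [-0.3, 0.6, -0.8]
grip_width: 0.0385
```

Emit:
carry_out --pt "0.3 0 0 0 -0.4" --pt "0.6 0 0 0 -0.4" --pt "0.89 0 0 0 -0.4" --pt "0.89 0 0.1 0 -0.4" --pt "0.89 0 0.1 0 -0.4" --pt "0.89 0 0.1 0 -0.4"

```text
clock: 34.1
eef_pos: [0.516, 0.1313, 0.1223]
tool_rot: [0.762, 0.648, -0.001, -0.0]
ft_force: [-1.4, -0.3, 0.4]
grip_width: 0.0387
```

```bash
python3 - <<'E'
from h import *
goto(*b2w(0,-.08),.0395,80.8)
snap('top','t18',(95,160,265,310),4)
E
```

```text
t 34.1 tcp [0.516  0.1313 0.1223] box [ 0.0023 -0.0834] xyaw 80.71 F [-1.4 -0.3  0.4] w 0.0387
shift/0.1 [ 0.035 -0.021  0.828] roll/90 -0.001
```

View pics/t18.png

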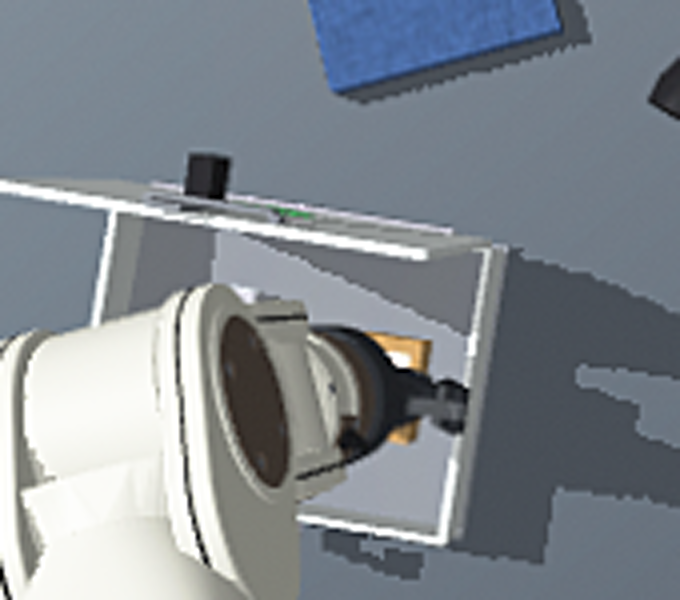

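Emit:
carry_out --pt "0.07 -0.2 0 0 -0.4" --pt "0.15 -0.47 0.05 0 -0.4" --pt "0.15 -0.48 0.2 0 -0.4" --pt "0.15 -0.48 0.4 0 -0.4" --pt "0.15 -0.48 0.55 0 -0.4" --pt "0.15 -0.48 0.65 0 -0.4" --pt "0.15 -0.48 0.65 0 -0.4"

```text
clock: 34.85
eef_pos: [0.4708, 0.1542, 0.0573]
tool_rot: [0.762, 0.648, -0.001, -0.0]
ft_force: [-0.2, -0.4, -0.8]
grip_width: 0.0391
```

```bash
python3 - <<'E'
from h import *
goto(*b2w(-.045,-.07),.0395,80.8)
snap('top','t19',(95,160,265,310),4);snap('scene','s19',(330,80,500,230),4)
E
```

```text
t 34.85 tcp [0.4708 0.1542 0.0573] box [-0.0459 -0.068 ] xyaw 80.72 F [-0.2 -0.4 -0.8] w 0.0391
shift/0.1 [-0.019  0.009  0.178] roll/90 -0.001
```

View pics/t19.png

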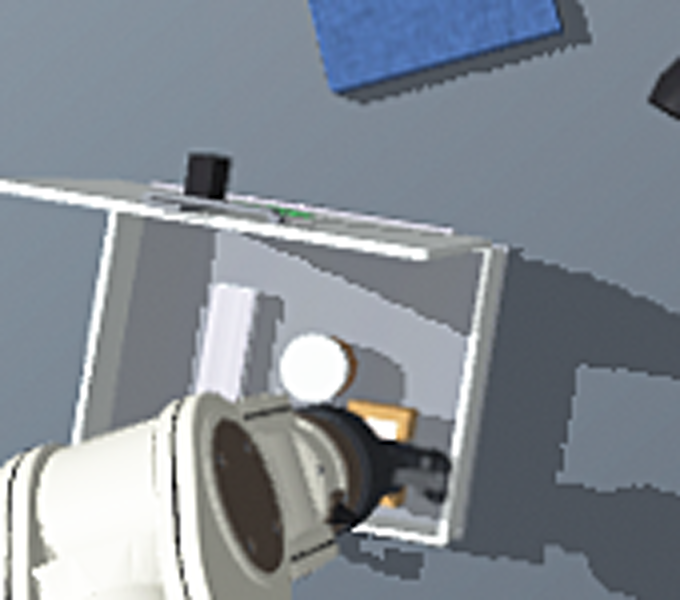

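View pics/s19.png

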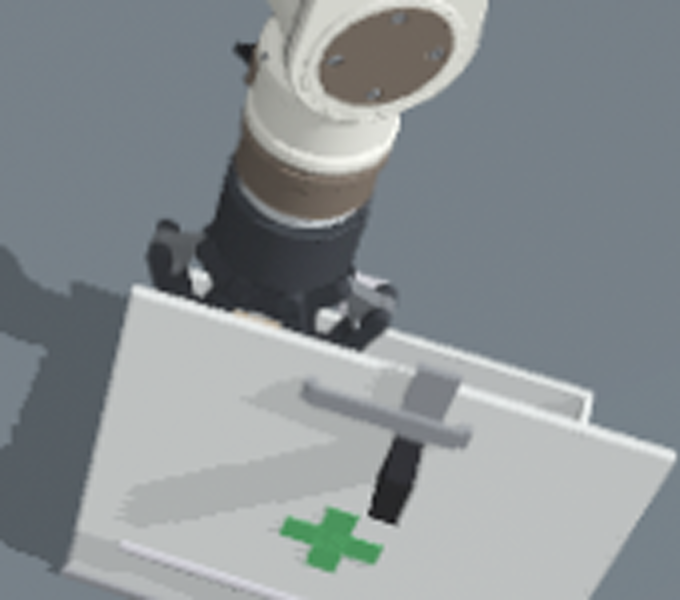

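Emit:
carry_out --pt "0 0 0.05 0 -0.4" --pt "0 0 0.1 0 -0.4" --pt "0 0 0.14 0 -0.4" --pt "0 0 0.16 0 -0.4" --pt "0 0 0.18 0 -0.4" --pt "0 0 0.18 0 -0.4"

```text
clock: 35.55
eef_pos: [0.4715, 0.1553, 0.04]
tool_rot: [0.762, 0.648, -0.0, -0.0]
ft_force: [0.1, 0.4, -0.2]
grip_width: 0.0388
```

Emit:
carry_out --pt "0 0 0.01 0 -0.2" --pt "0 0 0.01 0 0" --pt "0 0 0.01 0 0.1" --pt "0 0 0.01 0 0.1" --pt "0 0 -0.1 0 0.1" --pt "0 0 -0.4 0 0.1" --pt "0 0 -0.8 0 0.1" --pt "0 0 -1 0 0.1" --pt "0 0 -1 0 0.1"

```text
clock: 36.45
eef_pos: [0.4744, 0.1562, 0.1448]
tool_rot: [0.762, 0.648, 0.004, 0.002]
ft_force: [0.3, -0.7, -0.6]
grip_width: 0.0472
```

```bash
python3 - <<'E'
from h import *
goto(.639,-.291,.14,102)
E
```

```text
t 36.45 tcp [0.4744 0.1562 0.1448] box [-0.0427 -0.0655] xyaw 80.79 F [ 0.3 -0.7 -0.6] w 0.0472
shift/0.1 [-4.151  2.34   0.049] roll/90 -0.236
```

Emit:
carry_out --pt "-0.3 0 0 0 0.1" --pt "-0.7 0 0 0 0.1" --pt "-1 0 0 0 0.1"

```text
clock: 36.75
eef_pos: [0.4545, 0.0552, 0.1397]
tool_rot: [0.761, 0.648, -0.001, -0.0]
ft_force: [-0.0, -1.4, 0.1]
grip_width: 0.0467
```

Emit:
carry_out --pt "-0.4 0.1 0 0 0.1" --pt "-0.8 0.3 0 0 0.1" --pt "-1 0.5 0 0 0.1"

```text
clock: 37.05
eef_pos: [0.488, -0.0527, 0.1399]
tool_rot: [0.762, 0.647, -0.001, -0.0]
ft_force: [0.8, 0.1, -0.0]
grip_width: 0.0468
```

Emit:
carry_out --pt "-0.3 0.3 0 0 0.1" --pt "-0.6 0.6 0 0 0.1" --pt "-1 0.9 0 0 0.1"

```text
clock: 37.35
eef_pos: [0.5623, -0.1638, 0.1397]
tool_rot: [0.761, 0.649, -0.0, -0.001]
ft_force: [1.6, 0.4, 0.3]
grip_width: 0.0471
```

Emit:
carry_out --pt "-0.3 0.2 0 -0.07 0.1" --pt "-0.6 0.5 0 -0.14 0.1" --pt "-0.9 0.8 0 -0.2 0.1" --pt "-1 0.8 0 -0.236 0.1" --pt "-1 0.8 0 -0.236 0.1"

```text
clock: 37.85
eef_pos: [0.6241, -0.2766, 0.1381]
tool_rot: [0.63, 0.776, -0.0, -0.001]
ft_force: [1.0, 0.6, -0.7]
grip_width: 0.0469
```

```bash
python3 - <<'E'
from h import *
goto(.639,-.291,.08,102)
snap('top','t20');snap('scene','s20',(100,80,260,240),4)
E
```

```text
t 37.85 tcp [ 0.6241 -0.2766  0.1381] box [ 0.1743 -0.4687] xyaw 101.86 F [ 1.   0.6 -0.7] w 0.0469
shift/0.1 [-0.173  0.118  0.581] roll/90 -0.002
```

View pics/t20.png

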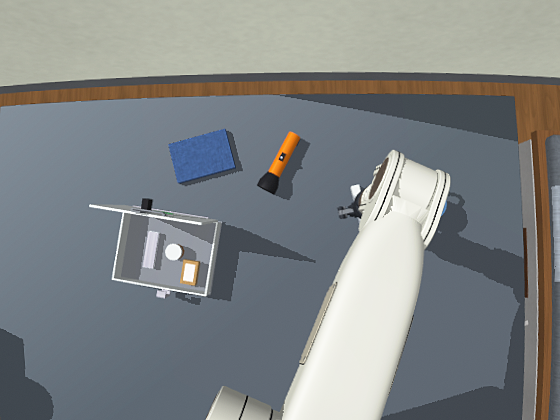

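View pics/s20.png

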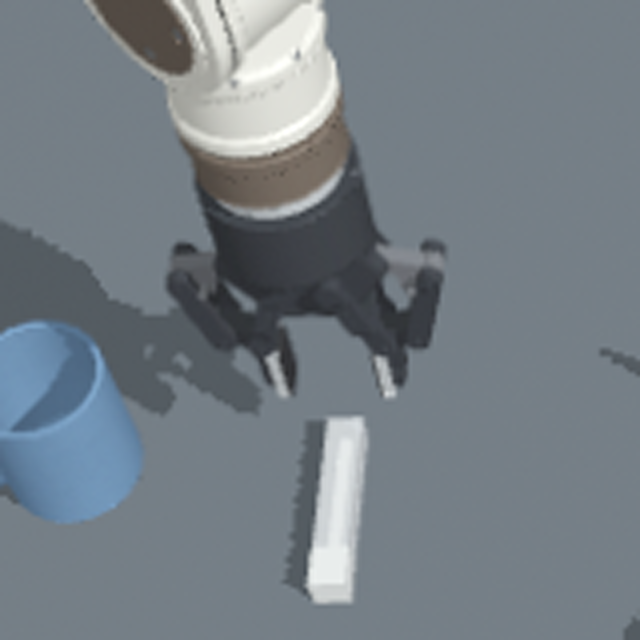

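```bash
python3 - <<'E'
from h import *
im=cv2.imread('pics/top0.png'); h=cv2.cvtColor(im,cv2.COLOR_BGR2HSV); m=cv2.inRange(h,(95,120,60),(125,255,255)); m[:, :400]=0
c=max(cv2.findContours(m,cv2.RETR_EXTERNAL,cv2.CHAIN_APPROX_NONE)[0],key=cv2.contourArea).reshape(-1,2)
P=plane('top',c,.09)[:,:2]; print(P.min(0),P.max(0)); P0=plane('top',c,.0)[:,:2]; print(P0.min(0),P0.max(0))
E
```

```text
[ 0.59635873 -0.49986558] [ 0.68266436 -0.39356535]
[ 0.59940976 -0.5341204 ] [ 0.6932373  -0.41855565]
```

Emit:
carry_out --pt "-0.1 0.07 0.1 0 0" --pt "-0.17 0.12 0.3 0 0" --pt "-0.17 0.12 0.6 0 0" --pt "-0.17 0.12 0.8 0 0" --pt "-0.17 0.12 0.9 0 0" --pt "-0.17 0.12 0.9 0 0" --pt "-0.17 0.12 0.9 0 0"

```text
clock: 38.65
eef_pos: [0.6407, -0.2884, 0.0515]
tool_rot: [0.629, 0.777, 0.0, 0.001]
ft_force: [0.5, 0.5, 0.2]
grip_width: 0.0428
```

```bash
python3 - <<'E'
from h import *
goto(.639,-.291,.029,102)
snap('scene','s21',(100,80,260,240),4)
E
```

```text
t 38.65 tcp [ 0.6407 -0.2884  0.0515] box [ 0.1925 -0.4777] xyaw 102.06 F [0.5 0.5 0.2] w 0.0428
shift/0.1 [-0.022 -0.022  0.225] roll/90 0.001
```

View pics/s21.png

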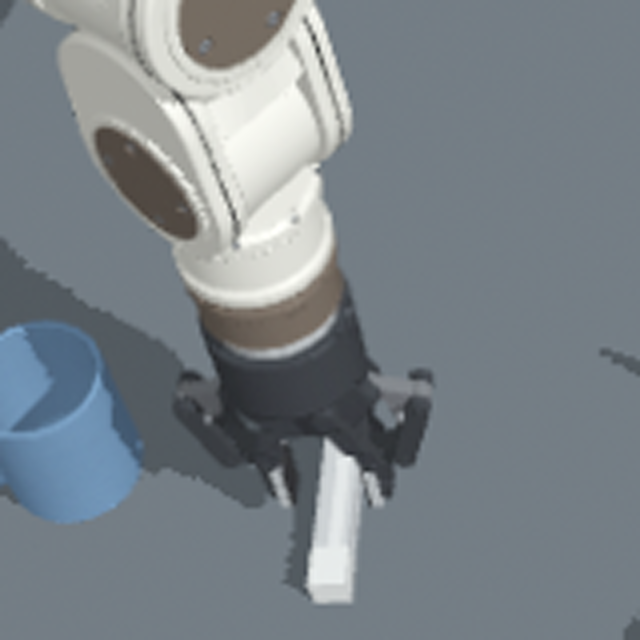

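Emit:
carry_out --pt "-0.02 -0.02 0.1 0 0" --pt "-0.02 -0.02 0.19 0 0" --pt "-0.02 -0.02 0.225 0 0" --pt "-0.02 -0.02 0.225 0 -0.2" --pt "-0.02 -0.02 0.225 0 -0.5" --pt "-0.02 -0.02 0.225 0 -0.8" --pt "-0.02 -0.02 0.225 0 -0.8" --pt "-0.02 -0.02 0.225 0 -0.8" --pt "-0.02 -0.02 0.225 0 -0.8"

```text
clock: 39.6
eef_pos: [0.6386, -0.2912, 0.0279]
tool_rot: [0.629, 0.777, 0.0, 0.0]
ft_force: [-0.5, 0.9, -0.7]
grip_width: 0.0188
```

Emit:
carry_out --pt "0 0 -0.1 0 -0.8" --pt "0 0 -0.3 0 -0.8" --pt "0 0 -0.6 0 -0.8" --pt "0 0 -0.9 0 -0.8" --pt "0 0 -1 0 -0.8" --pt "0 0 -1 0 -0.8"

```text
clock: 40.2
eef_pos: [0.64, -0.2919, 0.1308]
tool_rot: [0.629, 0.777, 0.001, 0.003]
ft_force: [0.1, 1.2, -0.0]
grip_width: 0.0182
```

```bash
python3 - <<'E'
from h import *
goto(*b2w(-.01,.085),.13,80.8)
snap('scene','s22',(100,80,260,240),4)
E
```

```text
t 40.2 tcp [ 0.64   -0.2919  0.1308] box [ 0.1925 -0.4813] xyaw 102.03 F [ 0.1  1.2 -0. ] w 0.0182
shift/0.1 [ 6.012  0.163 -0.011] roll/90 0.236
```

View pics/s22.png

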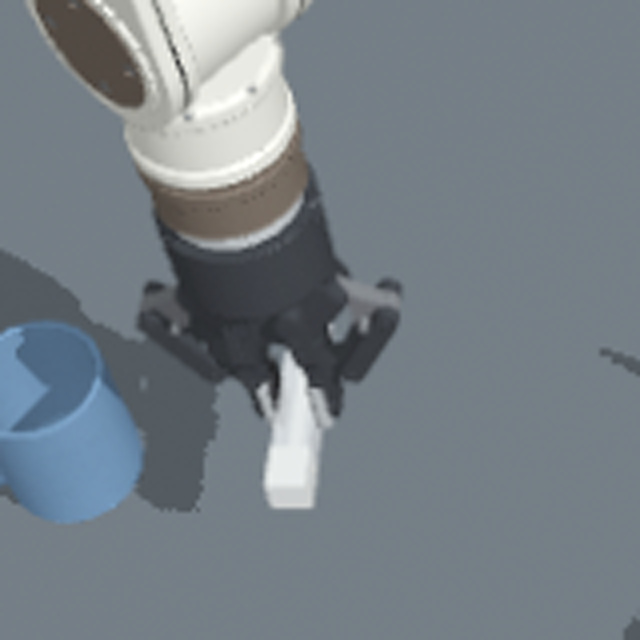

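Emit:
carry_out --pt "0.2 -0.2 0 0.07 -0.8" --pt "0.5 -0.5 0 0.14 -0.8" --pt "0.7 -0.8 0 0.2 -0.8" --pt "0.8 -0.9 0 0.236 -0.8" --pt "0.8 -0.9 0 0.236 -0.8"

```text
clock: 40.75
eef_pos: [0.5305, -0.2301, 0.1257]
tool_rot: [0.761, 0.648, -0.001, -0.003]
ft_force: [0.6, -0.1, -0.4]
grip_width: 0.0185
```

```bash
python3 - <<'E'
from h import *
goto(*b2w(-.01,.085),.13,80.8)
E
```

```text
t 40.75 tcp [ 0.5305 -0.2301  0.1257] box [ 0.0744 -0.4378] xyaw 80.81 F [ 0.6 -0.1 -0.4] w 0.0185
shift/0.1 [ 5.228 -0.844 -0.03 ] roll/90 0.0
```

Emit:
carry_out --pt "0.3 -0.2 0 0 -0.8" --pt "0.6 -0.4 0 0 -0.8" --pt "0.9 -0.6 0 0 -0.8" --pt "1 -0.6 0 0 -0.8"

```text
clock: 41.15
eef_pos: [0.4884, -0.121, 0.1263]
tool_rot: [0.761, 0.649, -0.001, -0.002]
ft_force: [-1.4, 0.4, -0.0]
grip_width: 0.0188
```

Emit:
carry_out --pt "0.3 -0.1 0 0 -0.8" --pt "0.6 -0.24 0 0 -0.8" --pt "0.9 -0.24 0 0 -0.8" --pt "1 -0.24 0 0 -0.8"

```text
clock: 41.55
eef_pos: [0.4841, -0.019, 0.1272]
tool_rot: [0.76, 0.649, 0.0, -0.0]
ft_force: [0.6, -0.2, -0.4]
grip_width: 0.0182
```

Emit:
carry_out --pt "0.3 0 0 0 -0.8" --pt "0.6 0 0 0 -0.8" --pt "0.9 0 0 0 -0.8" --pt "1 0 0 0 -0.8"

```text
clock: 41.95
eef_pos: [0.5006, 0.0795, 0.1273]
tool_rot: [0.761, 0.649, 0.0, 0.0]
ft_force: [-0.3, -0.8, -0.5]
grip_width: 0.0182
```

Emit:
carry_out --pt "0.3 0 0 0 -0.8" --pt "0.6 0 0 0 -0.8" --pt "0.9 0 0 0 -0.8" --pt "1 0 0 0 -0.8"

```text
clock: 42.35
eef_pos: [0.5163, 0.1781, 0.1273]
tool_rot: [0.761, 0.649, 0.0, 0.0]
ft_force: [-1.1, -0.8, -1.2]
grip_width: 0.0187
```

Emit:
carry_out --pt "0.3 0 0 0 -0.8" --pt "0.6 0 0 0 -0.8" --pt "0.9 0 0 0 -0.8" --pt "1 0 0 0 -0.8" --pt "1 0 0 0 -0.8"

```text
clock: 42.85
eef_pos: [0.5314, 0.2754, 0.1271]
tool_rot: [0.761, 0.649, -0.0, 0.0]
ft_force: [-0.2, 0.1, -0.7]
grip_width: 0.0187
```

```bash
python3 - <<'E'
from h import *
goto(*b2w(-.01,.083),.0345,80.8)
snap('top','t23',(55,160,225,310),4)
E
```

```text
t 42.85 tcp [0.5314 0.2754 0.1271] box [-0.0054  0.0613] xyaw 80.86 F [-0.2  0.1 -0.7] w 0.0187
shift/0.1 [ 0.218 -0.045  0.926] roll/90 0.001
```

View pics/t23.png

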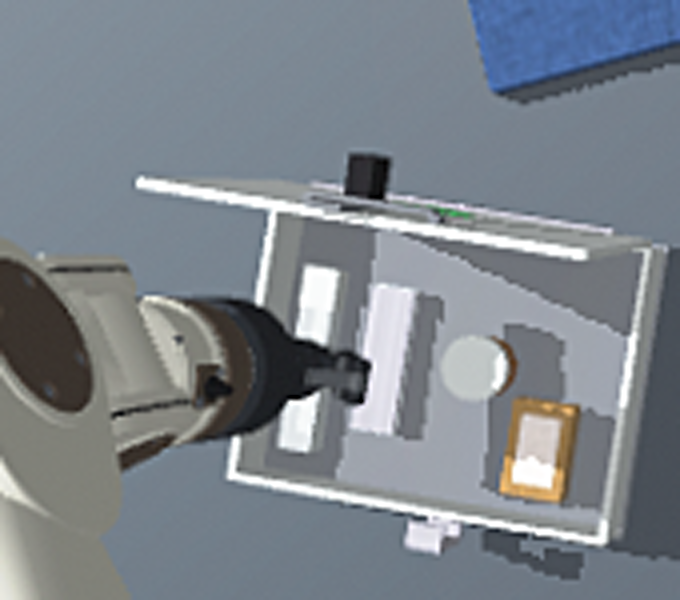

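```bash
python3 - <<'E'
from h import *
def b(p,z): return w2b(plane('top',np.array(p)/4+[55,160],z)).round(4).tolist()
print(b([(375,283),(415,288),(395,437),(355,430)],.022),'jar',b([(474,367)],.04),'pack',b([(512,397),(579,405),(565,502),(502,492)],.032))
print('rim',b([(272,212),(660,250),(608,545),(232,478)],.055))
E
```

```text
[[0.0419, 0.0585], [0.0429, 0.0311], [-0.0557, 0.0286], [-0.0556, 0.0561]] jar [[-0.0005, -0.0214]] pack [[-0.0163, -0.0471], [-0.0145, -0.0914], [-0.0776, -0.092], [-0.0779, -0.0502]]
rim [[0.0776, 0.1234], [0.0922, -0.1316], [-0.0965, -0.1279], [-0.0956, 0.1215]]
```

```bash
python3 - <<'E'
from h import *
T=np.array([.640,-.2919,.1308]); a=np.radians(102); x=np.array([np.cos(a),np.sin(a),0]); n=np.array([-np.sin(a),np.cos(a),0])
uv=np.array([(325,428),(338,418),(342,385),(352,380),(375,360),(392,330),(400,300),(300,405),(265,418)])/4+[100,80]
e,d=ray('scene',uv)
for off in(0,.011,-.011):
  P=e+d*(((T+n*off-e)@n)/(d@n))[:,None]
  print(off,np.c_[(P-T)@x,P[:,2]-T[2]].round(4).tolist())
E
```

```text
0 [[0.0086, -0.0412], [0.0173, -0.0318], [0.0246, -0.0015], [0.0306, 0.0029], [0.0452, 0.0203], [0.0577, 0.0455], [0.0651, 0.0696], [-0.0008, -0.0195], [-0.0219, -0.0315]]
0.011 [[0.0045, -0.0576], [0.0133, -0.048], [0.0208, -0.0171], [0.0268, -0.0126], [0.0418, 0.0051], [0.0544, 0.0308], [0.0621, 0.0554], [-0.0051, -0.0355], [-0.0266, -0.0477]]
-0.011 [[0.0128, -0.0249], [0.0213, -0.0156], [0.0285, 0.0141], [0.0343, 0.0184], [0.0487, 0.0355], [0.0609, 0.0602], [0.0682, 0.0839], [0.0036, -0.0035], [-0.0171, -0.0153]]
```

Emit:
carry_out --pt "0.1 -0.02 0 0 -0.8" --pt "0.207 -0.045 0.1 0 -0.8" --pt "0.207 -0.045 0.3 0 -0.8" --pt "0.207 -0.045 0.5 0 -0.8" --pt "0.207 -0.045 0.6 0 -0.8" --pt "0.207 -0.045 0.6 0 -0.8" --pt "0.207 -0.045 0.6 0 -0.8"

```text
clock: 43.6
eef_pos: [0.53, 0.2964, 0.068]
tool_rot: [0.762, 0.648, 0.0, 0.0]
ft_force: [0.1, 0.1, -1.3]
grip_width: 0.0187
```

```bash
python3 - <<'E'
from h import *
goto(*b2w(-.01,.082),.037,80.8)
snap('top','t24',(55,160,225,310),4)
E
```

```text
t 43.6 tcp [0.53   0.2964 0.068 ] box [-0.0102  0.0819] xyaw 80.79 F [ 0.1  0.1 -1.3] w 0.0187
shift/0.1 [0.001 0.002 0.31 ] roll/90 -0.0
```

View pics/t24.png

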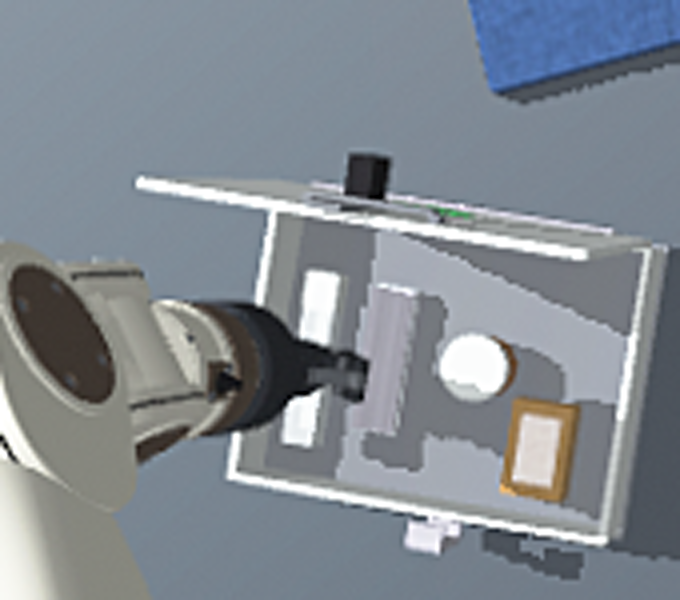

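Emit:
carry_out --pt "0 0 0.08 0 -0.8" --pt "0 0 0.16 0 -0.8" --pt "0 0 0.23 0 -0.8" --pt "0 0 0.23 0 -0.8"

```text
clock: 44.05
eef_pos: [0.5288, 0.2958, 0.0432]
tool_rot: [0.762, 0.648, -0.001, -0.0]
ft_force: [-0.1, -0.3, -0.2]
grip_width: 0.0186
```

Emit:
carry_out --pt "0 0 0.04 0 -0.8" --pt "0 0 0.08 0 -0.8" --pt "0 0 0.08 0 -0.8"

```text
clock: 44.35
eef_pos: [0.53, 0.2966, 0.0366]
tool_rot: [0.762, 0.648, 0.0, -0.0]
ft_force: [0.1, 0.8, -0.8]
grip_width: 0.0186
```

Emit:
carry_out --pt "0 0 0.03 0 -0.8" --pt "0 0 0.03 0 -0.8" --pt "0 0 0.03 0 -0.5" --pt "0 0 0.03 0 -0.4" --pt "0 0 0.03 0 -0.4"

```text
clock: 44.85
eef_pos: [0.5291, 0.2939, 0.0336]
tool_rot: [0.762, 0.648, -0.002, 0.001]
ft_force: [-1.2, -1.2, 3.8]
grip_width: 0.0257
```

Emit:
carry_out --pt "0 0 -0.1 0 -0.4" --pt "0 0 -0.3 0 -0.4" --pt "0 0 -0.6 0 -0.4" --pt "0 0 -1 0 -0.4" --pt "0 0 -1 0 -0.4"

```text
clock: 45.35
eef_pos: [0.5337, 0.299, 0.1412]
tool_rot: [0.761, 0.648, 0.007, 0.001]
ft_force: [0.5, 1.3, 0.1]
grip_width: 0.0254
```

Emit:
carry_out --pt "-0.4 0 0 0 -0.4" --pt "-0.8 0 -0.2 0 -0.4" --pt "-1 0 -0.5 0 -0.4" --pt "-1 0 -0.8 0 -0.4"

```text
clock: 45.75
eef_pos: [0.5129, 0.1951, 0.2146]
tool_rot: [0.763, 0.647, -0.001, -0.0]
ft_force: [1.1, 0.8, 0.3]
grip_width: 0.0256
```

Emit:
carry_out --pt "-0.4 0 0 0 -0.3" --pt "-0.8 0 -0.1 0 -0.3" --pt "-1 0 -0.3 0 -0.3" --pt "-1 0 -0.4 0 -0.3"

```text
clock: 46.15
eef_pos: [0.498, 0.0971, 0.2559]
tool_rot: [0.763, 0.647, 0.001, 0.001]
ft_force: [-0.0, 0.2, 0.0]
grip_width: 0.03
```

```bash
python3 - <<'E'
from h import *
st()
snap('top','t25');snap('scene','s25')
E
```

```text
t 46.15 tcp [0.498  0.0971 0.2559] box [-0.0099 -0.1201] xyaw 80.59 F [-0.   0.2  0. ] w 0.03
```

View pics/t25.png

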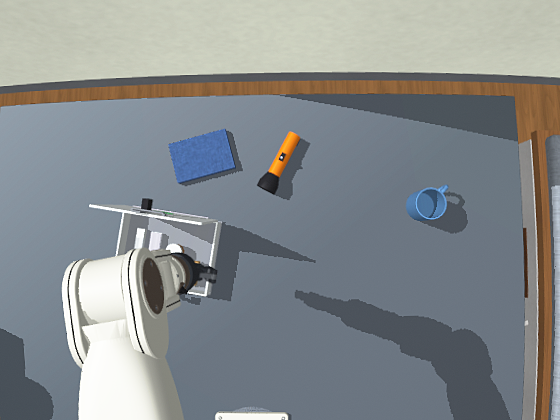

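View pics/s25.png

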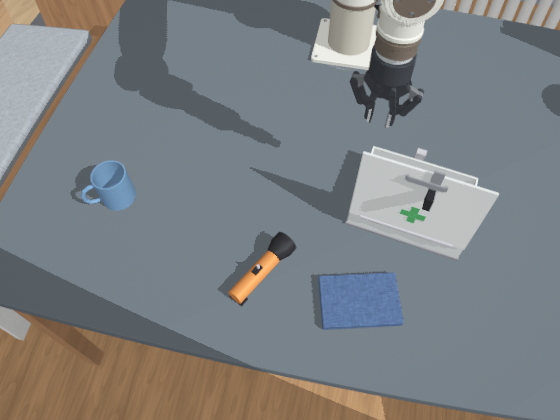

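Emit:
carry_out --pt "0 0 -0.3 0 -0.3" --pt "0.1 0.1 -0.6 0 -0.3" --pt "0.3 0.3 -0.66 0 -0.3" --pt "0.5 0.6 -0.66 0 -0.3" --pt "0.6 0.9 -0.66 0 -0.3" --pt "0.6 1 -0.66 0 -0.3" --pt "0.6 1 -0.66 0 -0.3"

```text
clock: 46.95
eef_pos: [0.6073, 0.1439, 0.3171]
tool_rot: [0.761, 0.649, -0.001, -0.001]
ft_force: [0.4, -0.6, -0.3]
grip_width: 0.0298
```

```bash
python3 - <<'E'
from h import *
goto(*b2w(.115,.0237),.316,80.8)
E
```

```text
t 46.95 tcp [0.6073 0.1439 0.3171] box [ 0.0904 -0.0564] xyaw 80.89 F [ 0.4 -0.6 -0.3] w 0.0298
shift/0.1 [0.8   0.247 0.01 ] roll/90 0.001
```

Emit:
carry_out --pt "0.3 0.1 0 0 -0.3" --pt "0.6 0.2 0 0 -0.3" --pt "0.73 0.26 0 0 -0.3" --pt "0.73 0.26 0 0 -0.3" --pt "0.73 0.26 0 0 -0.3"

```text
clock: 47.45
eef_pos: [0.6428, 0.2107, 0.3192]
tool_rot: [0.761, 0.649, -0.001, -0.0]
ft_force: [0.8, -0.6, -0.2]
grip_width: 0.0298
```

```bash
python3 - <<'E'
from h import *
goto(*b2w(.115,.0165),.225,80.8)
snap('top','t26',(55,140,225,310),3.5);snap('scene','s26',(330,80,500,250),3.5)
E
```

```text
t 47.45 tcp [0.6428 0.2107 0.3192] box [0.1148 0.0152] xyaw 80.86 F [ 0.8 -0.6 -0.2] w 0.0298
shift/0.1 [0.013 0.003 0.942] roll/90 0.001
```

View pics/t26.png

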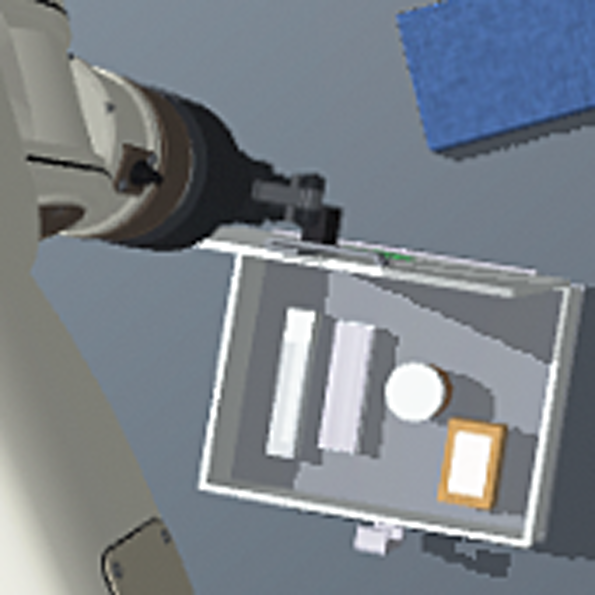

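View pics/s26.png

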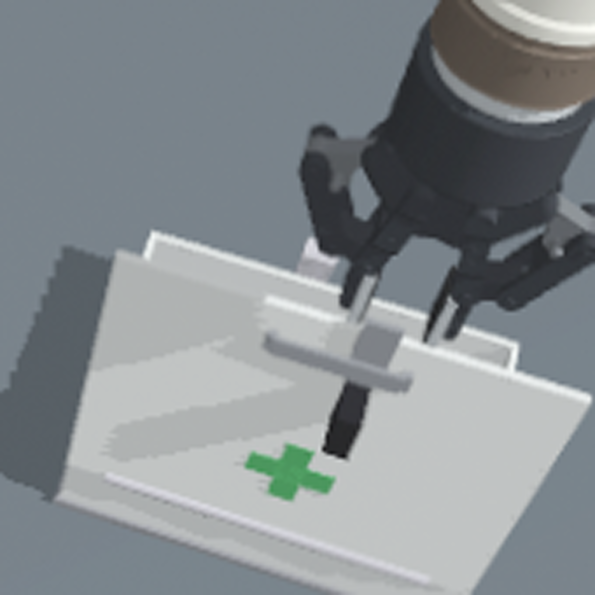

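Emit:
carry_out --pt "0.01 0 0.2 0 -0.3" --pt "0.01 0 0.4 0 -0.3" --pt "0.01 0 0.6 0 -0.3" --pt "0.01 0 0.8 0 -0.3" --pt "0.01 0 0.95 0 -0.3" --pt "0.01 0 0.95 0 -0.3" --pt "0.01 0 0.95 0 -0.3"

```text
clock: 48.25
eef_pos: [0.6435, 0.2103, 0.2256]
tool_rot: [0.762, 0.648, 0.0, 0.0]
ft_force: [-0.8, 0.4, 0.5]
grip_width: 0.0299
```

```bash
python3 - <<'E'
from h import *
st()
snap('scene','s27',(330,80,500,250),3.5)
E
```

```text
t 48.25 tcp [0.6435 0.2103 0.2256] box [0.1155 0.015 ] xyaw 80.74 F [-0.8  0.4  0.5] w 0.0299
```

View pics/s27.png

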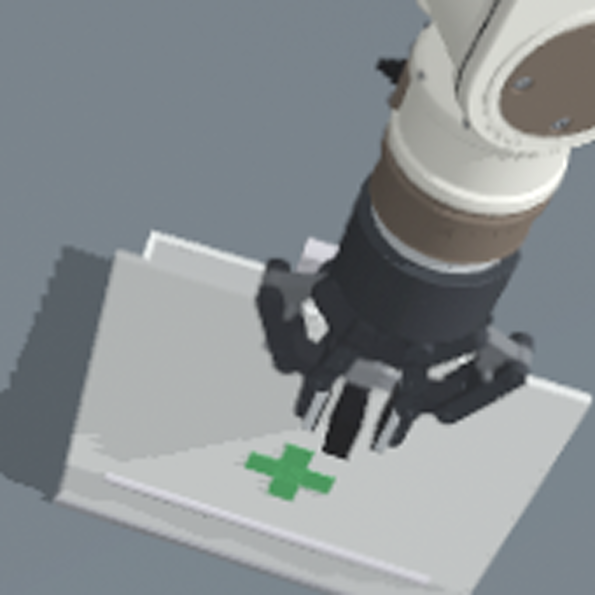

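Emit:
carry_out --pt "0 -0.08 0.03 0 -0.3" --pt "0 -0.146 0.031 0 -0.3" --pt "0 -0.19 0.033 0 -0.3" --pt "0 -0.232 0.036 0 -0.3" --pt "0 -0.29 0.043 0 -0.3" --pt "0 -0.346 0.053 0 -0.3" --pt "0 -0.403 0.064 0 -0.3" --pt "0 -0.459 0.077 0 -0.3" --pt "0 -0.515 0.093 0 -0.3" --pt "0 -0.569 0.111 0 -0.3" --pt "0 -0.623 0.131 0 -0.3" --pt "0 -0.676 0.153 0 -0.3" --pt "0 -0.729 0.177 0 -0.3" --pt "0 -0.78 0.204 0 -0.3" --pt "0 -0.83 0.232 0 -0.3" --pt "0 -0.83 0.232 0 -0.3" --pt "0 -0.83 0.232 0 -0.3"

```text
clock: 50.0
eef_pos: [0.5616, 0.2243, 0.2015]
tool_rot: [0.762, 0.648, -0.0, 0.0]
ft_force: [0.6, -0.0, -0.1]
grip_width: 0.03
```

```bash
python3 - <<'E'
from h import *
st()
snap('top','t28',(75,140,245,310),3.5);snap('scene','s28',(330,80,500,250),3.5)
E
```

```text
t 50.0 tcp [0.5616 0.2243 0.2015] box [0.0325 0.0157] xyaw 80.8 F [ 0.6 -0.  -0.1] w 0.03
```

View pics/t28.png

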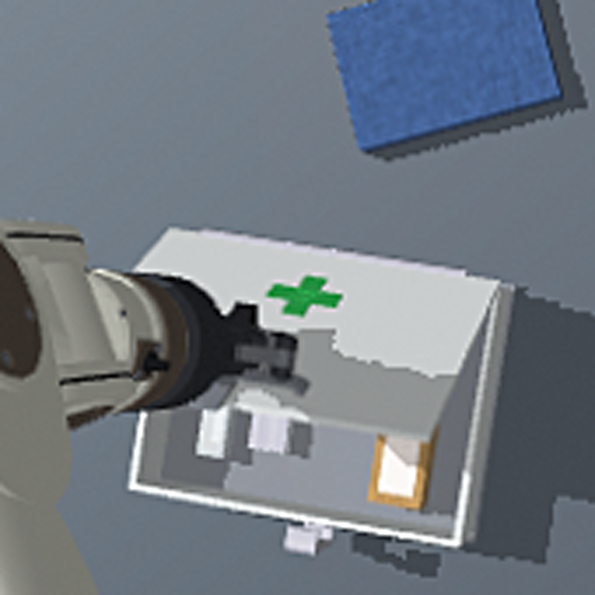

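View pics/s28.png

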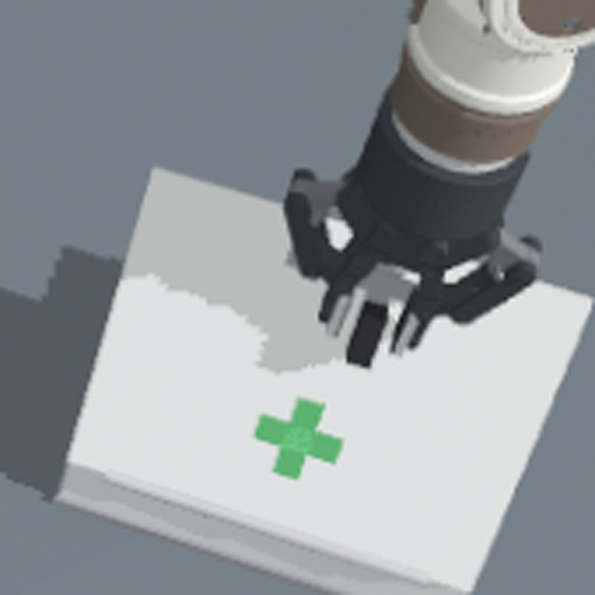

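Emit:
carry_out --pt "0 -0.049 0.03 0 -0.3" --pt "0 -0.097 0.063 0 -0.3" --pt "0 -0.143 0.097 0 -0.3" --pt "0 -0.188 0.134 0 -0.3" --pt "0 -0.231 0.171 0 -0.3" --pt "0 -0.273 0.211 0 -0.3" --pt "0 -0.314 0.252 0 -0.3" --pt "0 -0.352 0.295 0 -0.3" --pt "0 -0.389 0.339 0 -0.3" --pt "0 -0.425 0.38 0 -0.3" --pt "0 -0.457 0.427 0 -0.3" --pt "0 -0.489 0.48 0 -0.3" --pt "0 -0.518 0.53 0 -0.3" --pt "0 -0.546 0.581 0 -0.3" --pt "0 -0.571 0.632 0 -0.3" --pt "0 -0.594 0.685 0 -0.3" --pt "0 -0.615 0.739 0 -0.3" --pt "0 -0.634 0.793 0 -0.3" --pt "0 -0.651 0.848 0 -0.3" --pt "0 -0.651 0.848 0 -0.3"

```text
clock: 52.1
eef_pos: [0.4969, 0.2346, 0.1158]
tool_rot: [0.762, 0.648, -0.001, -0.0]
ft_force: [0.5, 0.7, 1.2]
grip_width: 0.0299
```

```bash
python3 - <<'E'
from h import *
st()
snap('scene','s29',(330,80,500,250),3.5)
E
```

```text
t 52.1 tcp [0.4969 0.2346 0.1158] box [-0.033   0.0155] xyaw 80.8 F [0.5 0.7 1.2] w 0.0299
```

View pics/s29.png

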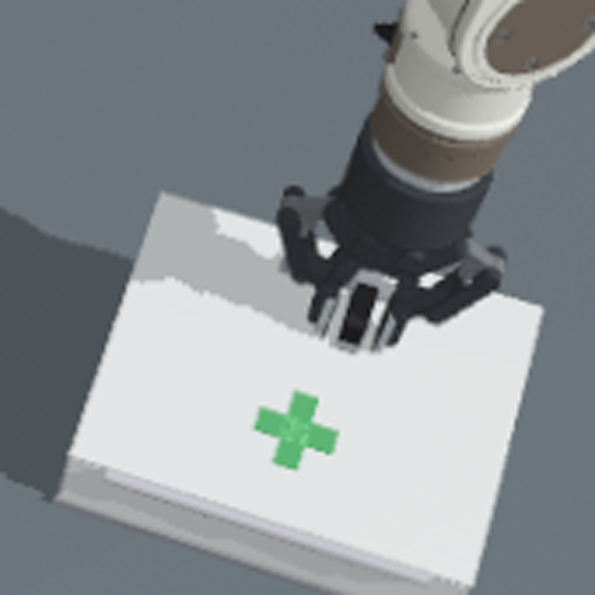

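Emit:
carry_out --pt "0 -0.015 0.055 0 -0.3" --pt "0 -0.028 0.111 0 -0.3" --pt "0 -0.038 0.168 0 -0.3" --pt "0 -0.045 0.225 0 -0.3" --pt "0 -0.05 0.28 0 -0.3" --pt "0 -0.053 0.31 0 -0.3" --pt "0 -0.053 0.33 0 -0.3" --pt "0 -0.053 0.34 0 -0.3" --pt "0 -0.053 0.34 0 -0.3"

```text
clock: 53.05
eef_pos: [0.4923, 0.2356, 0.0839]
tool_rot: [0.762, 0.648, 0.0, 0.0]
ft_force: [-1.4, -2.5, 9.1]
grip_width: 0.0298
```

Emit:
carry_out --pt "0 0 0.01 0 -0.3" --pt "0 0 0.02 0 -0.3" --pt "0 0 0.02 0 -0.3"

```text
clock: 53.35
eef_pos: [0.4922, 0.2356, 0.0828]
tool_rot: [0.762, 0.648, 0.0, 0.0]
ft_force: [-3.7, -1.9, 14.7]
grip_width: 0.0301
```

Emit:
carry_out --pt "-0.03 0 0 0 -0.3" --pt "-0.06 0 0 0 -0.3" --pt "-0.09 0 0 0 -0.3" --pt "-0.12 0 0 0 -0.3" --pt "-0.15 0 0 0 -0.3" --pt "-0.18 0 0 0 -0.3" --pt "-0.21 0 0 0 -0.3" --pt "-0.24 0 0 0 -0.3" --pt "-0.27 0 0 0 -0.3" --pt "-0.3 0 0 0 -0.3" --pt "-0.33 0 0 0 -0.3" --pt "-0.33 0 0 0 -0.3"

```text
clock: 54.55
eef_pos: [0.4894, 0.2068, 0.0837]
tool_rot: [0.761, 0.649, 0.005, -0.001]
ft_force: [0.4, 7.5, 11.5]
grip_width: 0.0299
```

```bash
python3 - <<'E'
from h import *
st()
snap('scene','s30',(330,80,500,250),3.5)
E
```

```text
t 54.55 tcp [0.4894 0.2068 0.0837] box [-0.036  -0.0131] xyaw 80.9 F [ 0.4  7.5 11.5] w 0.0299
```

View pics/s30.png

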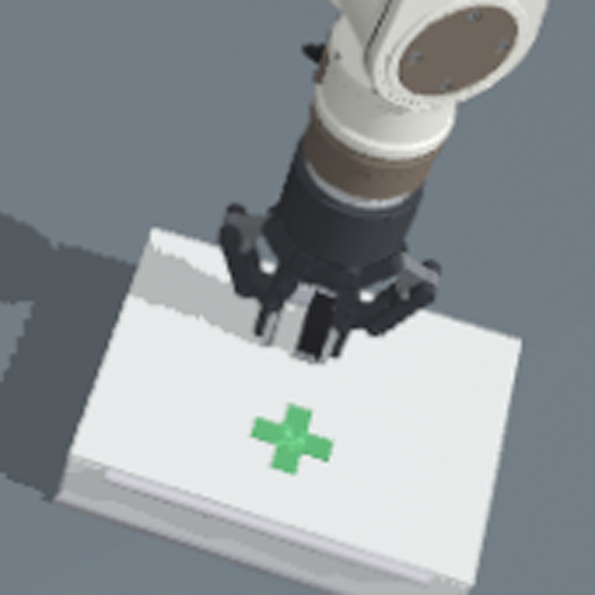

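Emit:
carry_out --pt "-0.02 0 0 0 -0.3" --pt "-0.04 0 0 0 -0.3" --pt "-0.06 0 0 0 -0.3" --pt "-0.08 0 0 0 -0.3" --pt "-0.08 0 0 0 -0.3"

```text
clock: 55.1
eef_pos: [0.4881, 0.199, 0.0836]
tool_rot: [0.761, 0.649, 0.005, -0.001]
ft_force: [0.2, 8.0, 11.9]
grip_width: 0.03
```

Emit:
carry_out --pt "-0.02 0 0 0 -0.3" --pt "-0.03 0 0 0 -0.3" --pt "-0.03 0 0 0 -0.3"

```text
clock: 55.4
eef_pos: [0.4879, 0.1977, 0.0838]
tool_rot: [0.761, 0.649, 0.006, -0.003]
ft_force: [0.6, 12.7, 9.9]
grip_width: 0.0299
```

Emit:
carry_out --pt "-0.02 0 0 0 -0.3" --pt "-0.02 0 0 0 -0.3" --pt "-0.02 0 0 0 -0.3"

```text
clock: 55.7
eef_pos: [0.4879, 0.1974, 0.084]
tool_rot: [0.76, 0.65, 0.008, -0.004]
ft_force: [1.0, 16.9, 9.1]
grip_width: 0.0301
```

```bash
python3 - <<'E'
from h import *
st()
E
```

```text
t 55.7 tcp [0.4879 0.1974 0.084 ] box [-0.0359 -0.0226] xyaw 81.03 F [ 1.  16.9  9.1] w 0.0301
```

Emit:
carry_out --pt "0.04 0 0 0 -0.3" --pt "0.08 0 0 0 -0.3" --pt "0.1 0 0 0 -0.3" --pt "0.1 0 -0.02 0 -0.3" --pt "0.1 0 -0.04 0 -0.3" --pt "0.1 0 -0.06 0 -0.3" --pt "0.1 0 -0.08 0 -0.3" --pt "0.1 0 -0.08 0 -0.3"

```text
clock: 56.5
eef_pos: [0.4856, 0.2001, 0.0883]
tool_rot: [0.761, 0.648, -0.001, -0.001]
ft_force: [0.4, 0.5, -0.0]
grip_width: 0.0299
```

```bash
python3 - <<'E'
from h import *
st()
snap('scene','s31',(360,120,480,210),6)
E
```

```text
t 56.5 tcp [0.4856 0.2001 0.0883] box [-0.0386 -0.0203] xyaw 80.81 F [ 0.4  0.5 -0. ] w 0.0299
```

View pics/s31.png

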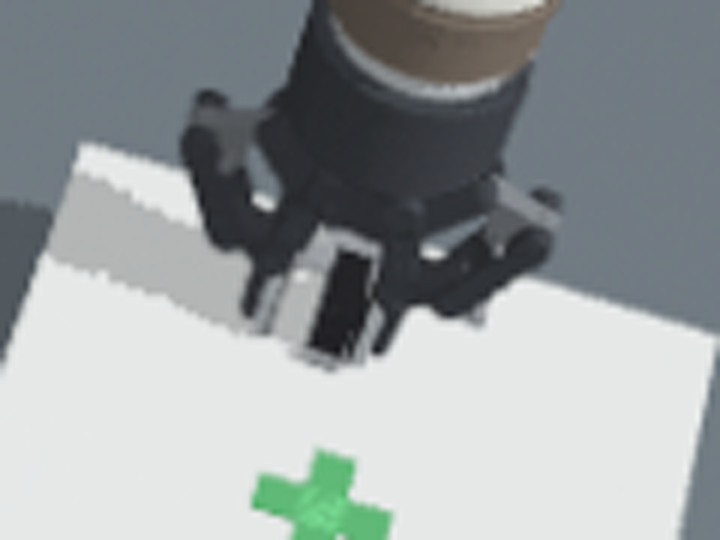

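Emit:
carry_out --pt "0.03 0 0 0 -0.3" --pt "0.055 0 0 0 -0.3" --pt "0.055 0 -0.1 0 -0.3" --pt "0.055 0 -0.3 0 -0.3" --pt "0.055 0 -0.6 0 -0.3" --pt "0.055 0 -0.9 0 -0.3" --pt "0.055 0 -1 0 -0.3"

```text
clock: 57.25
eef_pos: [0.4891, 0.2063, 0.1928]
tool_rot: [0.762, 0.648, 0.003, 0.001]
ft_force: [1.2, 0.7, 0.9]
grip_width: 0.0298
```

Emit:
carry_out --pt "0 -0.2 -0.2 0 -0.3" --pt "0 -0.6 -0.4 0 -0.3" --pt "0 -1 -0.5 0 -0.3" --pt "0 -1 -0.5 0 -0.3"

```text
clock: 57.65
eef_pos: [0.3853, 0.2218, 0.2403]
tool_rot: [0.761, 0.649, 0.0, -0.0]
ft_force: [0.7, 0.1, 0.1]
grip_width: 0.0299
```

Emit:
carry_out --pt "0.4 -0.2 0 0 -0.3" --pt "0.8 -0.5 0 0 -0.3" --pt "1 -0.6 0 0 -0.3" --pt "1 -0.6 0 0 -0.3" --pt "1 -0.6 0 0 -0.3"

```text
clock: 58.15
eef_pos: [0.3455, 0.3297, 0.2381]
tool_rot: [0.761, 0.648, -0.001, 0.0]
ft_force: [0.4, 0.2, 0.5]
grip_width: 0.0297
```

```bash
python3 - <<'E'
from h import *
st()
snap('top','t32');im=snap('scene','s32',(335,100,495,220),5)
k=[[*b2w(x,y),.093] for x in(-.059,-.029) for y in(-.022,-.008)]
print((proj('scene',k)-[335,100])*5)
E
```

```text
t 58.15 tcp [0.3455 0.3297 0.2381] box [-0.1977  0.0852] xyaw 80.85 F [0.4 0.2 0.5] w 0.0297
[[404.56451005 299.75710701]
 [435.3852701  309.06940579]
 [389.83718258 351.17858071]
 [421.10029701 360.72457281]]
```

View pics/t32.png

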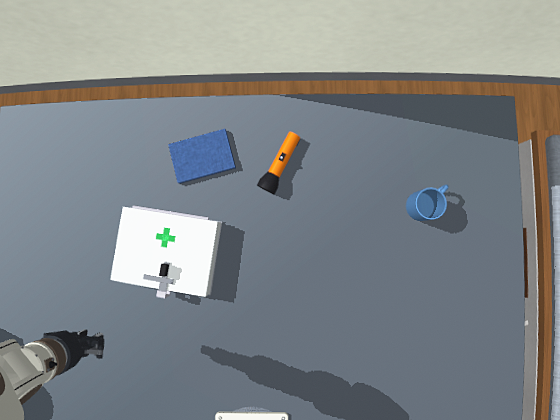

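View pics/s32.png

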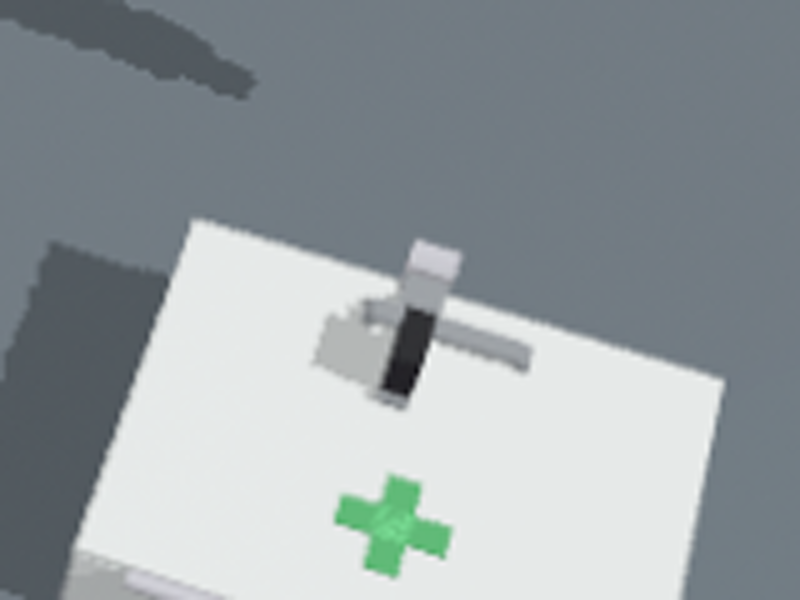

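```bash
python3 - <<'E'
from h import *
a=np.load('pics/s32.npy').astype(int); b=cv2.imread('pics/scene0.png').astype(int)
d=np.abs(a-b).max(2)>40; print(d[150:190,395:445].sum(), d[140:260,335:495].sum())
print(order.job_done())
E
```

```text
0 0
the job is handed in; nothing more can be done
None
```

The restock is done and handed in after about 58 s of the 210 s allowed.

**Lid opening:** I pressed the lid down with the fingertips either side of the knob and slid the knob to its open stop, where the force rose to 17 N and it stopped moving. I then let the lid up along its arc at roughly 0.4–0.5 rad/s.

**Items:** Four were on the table: ointment jar, tweezers tin, plaster pack and thermometer case. There was no salve tin. Each was set down on the box floor, and the top view showed all four inside before I closed the lid.

**Closing:** I pressed the lid shut with about 15 N and slid the knob back to its locked stop, with the force again at 17 N. Stop-to-stop travel was about 47 mm against the expected 46 mm (30 mm of slide plus 16 mm of finger slack).

**Last checks:**
- The scene picture of the box and knob matches the starting picture, with no pixels differing beyond the threshold.
- The force fell to zero as the fingers left the lid, so the lid is held by the lock.
- The tool is clear of everything, and the mug, flashlight and book look unmoved in the top view.

**Disagreements:**
- The two cameras placed the box 2–4 mm apart, so I used the mean, and the knob's stops bore it out to about 1 mm.
- Releasing the thermometer case gave a brief 4 N reading, possibly a light touch on the tweezers tin. Both lay flat afterwards.

No check failed.

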